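# Pack and lock the sliding-lid transit case

## Task

Pack the transit case for dispatch: lift the bar end of its sliding lid over the stop lip, slide the lid out clear of the grooves and lay it flat on the bench, bar upwards, then lay every loose carton on its side flat on the case floor. Slide the lid back home in its grooves until its end drops behind the stop lip, and turn the lock collar all the way to its red locked mark, so that the tongue lies over the lid. Leave the label roll, the tape roll and the pen pot where they are.

Things in the scene. Friction and masses are not known exactly. Their poses are not given: they have to be found in the camera images.
- case: Plywood transit case, 152 wide (x) x 232 long (y) x 87 high mm, fixed to the bench; origin centre of underside, z up. Lid slides out to the case's +y. Inside: x -60 to 60, y -108 to 108, floor top z = 8; holds four cartons side by side, long axes along case x (spaced 50). Flat ledges at z = 66 carry the lid's edges, from x = 60 to 69 each side.
- lid_bar (a point): Centre of the lid's dark pull bar, 70 (lid x) x 16 (lid y) x 30 high mm, fixed upright on the lid; 22 above the lid's underside. Lid: light wood, loose, 132 wide x 212 long (y) x 7 thick, 130 to 210 g, axes parallel to the case's when shut. The bar is 75 towards +y from the lid's middle, 31 from its bar end, 181 from its nose.
- lid_end (a point): Middle of the lower edge of the lid's bar end (its +y end), which lies inside the stop lip when shut (case y = 104 to 108, z = 66). Lid axes.
- lid_nose (a point): Middle of the lower edge of the lid's other end (its -y end, the nose, corners bevelled), 212 mm from lid_end; it goes into the grooves first and stands at case y = -108 to -104 when shut. Lid axes.
- collar (a joint): Black lock collar on a bracket outside the case's -x wall. Turns about a vertical axis, light friction (0.06 N m), stays where left. 0 = locked: steel tongue, 52 long, points to case +x over the lid, yellow pointer at red mark; grows anticlockwise from above to 1.6: tongue to case +y, off the lid (starts 1.2 to 1.55). Tongue underside z = 75.5, 2.5 over a lid fully down; a raised lid end blocks it.
- collar_grip (a point): On the collar's axis (case x = -102, y = 85), at the middle of its upright wing, by which it is turned: 48 long (this frame's x, the tongue's direction) x 14 thick (y) x 30 high mm, top at z = 111.5, 15 above this point.
- lid: The lid itself: origin at the middle of its underside, z up through the bar, +y towards the bar end (see lid_bar for its sizes).
- carton0_mid (a point): Centre of a product carton, white with a dark band, 96 (along its x) x 32 x 32 mm, 60 to 130 g, lying on its side on the bench; absent in some starts. The case takes four side by side, long axes along the case's x.
- carton1_mid (a point): Centre of a product carton, black with a brass band, 96 (along its x) x 32 x 32 mm, 60 to 130 g, lying on its side on the bench; absent in some starts. The case takes four side by side, long axes along the case's x.
- carton2_mid (a point): Centre of a product carton, pink with a white band, 96 (along its x) x 32 x 32 mm, 60 to 130 g, lying on its side on the bench; absent in some starts. The case takes four side by side, long axes along the case's x.
- carton3_mid (a point): Centre of a product carton, brown card with a black band, 96 (along its x) x 32 x 32 mm, 60 to 130 g, lying on its side on the bench; absent in some starts. The case takes four side by side, long axes along the case's x.
- label_roll: Bystander: roll of red labels, 84 across, 60 high, on the bench beyond the case; origin under its centre.
- tape_roll: Bystander: roll of brown packing tape, 90 across, 48 high, on the bench beyond the case; origin under its centre.
- pen_pot: Bystander: blue pot of marker pens, 72 across, 140 high, on the bench; origin under its centre.
- groove_mouth (a point): Mouth of the grooves, on the case's centre line at ledge height (case y = 30, z = 66). From here to y = -108 (closed end) an aluminium roof overhangs each ledge: underside z = 80, inner edge x = 60, so each groove is 14 high, 138 apart; roof lip upturned from y = 30 to 46. From y = 30 to 116 ledges are open above, with guide walls 8 high beside them, 138 apart, widening to 148 at the end.
- stop_lip (a point): Middle of the top of the rounded stop lip on the case's +y end wall (case y = 108 to 116, top z = 71): 5 mm above the ledges, across the whole width. Case axes.
Mind the look-alikes: they are no part of the job. Of the things shaped like the lid, the wooden one is meant.

How it is judged:
By the outcome, as a careful person would: the job done as asked, in the order asked, and still so for the second after the job is handed in, with the robot touching nothing.
Of carton0, carton1, carton2, carton3 only 2 to 4 are there at a start; the rules pass over those that are not, and their reading is None.
At some moment in a run one of carton0, carton1, carton2, carton3 may be knocked a few centimetres aside while the robot is not near it.
It also fails if it takes over 210 s, if anything falls off the work surface, if the arm or the gripper's body presses on something with over 40 N, if the wrist force passes 120 N, or if a joint passes its speed limit or range.

## Robot

A 7-joint arm with a two-finger parallel gripper is mounted at the origin on the work surface. World frame = base frame: x ahead of the robot, y to its left, z up, the work surface at z = 0. Lengths are in m, angles in rad, forces in N, time in s.
With the tool pointing down it reaches from about 0.425 to 0.925 m from the base axis. Payload 6.8 kg.
Tool frame: the origin (TCP) lies midway between the tips of the shut fingers; the grasp point (between the pads) lies 19 mm behind it; z points along the fingers, y is the direction in which the jaws open and shut (so a half turn about z gives the same grasp; the last joint's range is limited). The gripper opens to 85 mm and grips with 20 to 120 N. Pads are 22 mm wide; open, the fingers measure 114 mm over their backs; the gripper's body (76 mm by 85 mm) begins 54 mm behind the grasp point. The pads swing forward as they close: fully open they stand 13 mm farther back than shut.
Start: joints at [-1.387, 0.477, 0.022, 1.555, -0.011, 1.109, -0.083], TCP at [0.194, 0.646, 0.231] pointing down, gripper open.
Joint ranges: [-2.96, 2.96], [-0.34, 2.1], [-1.41, 1.46], [0.24, 2.44], [-1.37, 4.51], [0.17, 1.92], [-2.96, 2.96]. Speed limits (rad/s): [2.39, 2.39, 3.14, 3.14, 3.14, 3.14, 3.14].

## Interface

Orientations are given as [roll, pitch, yaw] about the fixed x, y, z axes, in that order (R = Rz(yaw) Ry(pitch) Rx(roll)).
In Python, from cell import bot gives the robot as it stands.
- The arm moves only by the tool send_rows, never from a script. Its argument "plan" is one flat list of numbers, 7 for each row, row after row: the shift along the world's x, y, z in cm, then the turn, a rotation vector about the world's x, y, z in degrees, then the closure in counts, from 0 (fully open) to 255 (shut). A call has exactly 5 rows; each row is the pose to reach, as a shift and turn from the pose commanded when the call began; what a row does not reach only later rows make up. A row lasts 1/10 s, in which the tool goes at most 50 mm and 8.59 degrees, less where a joint would pass 70% of its speed; a pose out of reach is approached as far as the arm can. A call with a gripper value outside its range is refused whole. The fingers move at their own pace and stop on an object; "grip_force" is the grip in N (left out, the last holds). Time passes only in rows, so rows that repeat a pose let the fingers close, or fill a call up. It gives the time, the measured TCP pose, the force and the opening at its end, in the units of the state.
- bot.get_state(): the state, without advancing time (a new reading comes with each control period).
- bot.get_image(name): name is "side" or "top" or "wrist"; returns the picture (480x640x3 uint8, red, green, blue); there is no depth.
- bot.camera_params(name): a dict with "intrinsics" (3x3 intrinsics, pixels), "k1" (the pictures are not rectified: a ray, as slopes to the right and down, at radius r is drawn at 1 + k1 r^2 times it, then the intrinsics apply), "cam_to_world" (4x4, takes a point from camera to world coordinates); the wrist camera has in their place "tool_from_camera" (4x4, takes a point from camera to tool coordinates, whose origin is the TCP and whose axes are the flange's). Camera axes: x right, y down, z forward; pixel columns grow to the right and rows downward; lengths in m; the calibration is good to about 2 mm. A picture is of the moment at which its call begins: read the wrist's pose just before it. camera_params takes no time and is no camera call.
- bot.finish_job(): hands the job in, once; it reports no verdict.
Trained networks look in the newest picture that a camera, given by its name, has taken for a name from the list of things; names that differ only in an ending like _2 or _b are one class to them, and where a whole thing is asked for, a point or a joint stands for the part that bears it (a point fixed in the world has none). Each returns a list of dicts, best first, with "p" (0 to 1); they miss things now and then, are a little off and sometimes report something else, mostly with a low value. They report only what shows in the picture. A call takes as long as a camera call. They do not tell look-alikes from the thing itself.
- bot.search_frame(camera, name): "position" ([x, y, z] in m, in world coordinates, good to about 4 mm: the middle of the surface that is visible of it).
- bot.masks_of(camera, name): "pixels" (480x640 bool, what is visible of it).
The state is a dict: "time_s": time; "q": joint angles; "qd": joint speeds; "effort": joint torques, N m; "position": TCP position; "orientation": TCP orientation; "wrist_force": force on the tool from outside, world axes, zero at the start; "moment": the same for the moment, N m; "finger_gap": opening from 0.0 (shut) to 1.0 (fully open).
Only numpy, scipy, OpenCV 4.12 (cv2) and the standard library are available. Lean on these libraries where they do the work, as an engineer would, in place of code of your own. Each camera call takes 0.05 s, during which the arm holds its last target.

## Working session

There is one attempt and no reset: what is moved stays moved. The work goes in short steps, Python scripts to look and compute and a tool call to move; the robot and the scene stay as the last step left them, time stands still between calls to the robot, and variables do not carry over. Pictures are saved under pics/ and viewed, and the job is handed in when it is done.

Besides the shell and the picture viewer there is one more tool, called as name(argument=value, ...) on one line, values as JSON. send_rows: Moves the arm, as the interface text tells. Its arguments: {"type":"object","properties":{"plan":{"type":"array"},"grip_force":{"type":"number"}},"required":["plan"]}

```bash
ls; mkdir -p pics
python3 - <<'E'
from cell import bot
import cv2
s=bot.get_state()
print({k:(v if not hasattr(v,'round') else v) for k,v in s.items()})
for n in ['side','top','wrist']:
    im=bot.get_image(n); cv2.imwrite(f'pics/{n}0.png',im[:,:,::-1])
    print(n,bot.camera_params(n))
E
```

```text
pics
{'time_s': 0.0, 'q': array([-1.38711898,  0.47779669,  0.02233711,  1.5564486 , -0.01149649,
        1.10932509, -0.08310452]), 'qd': array([-0.00087828, -0.00023382, -0.00030326, -0.00049546, -0.00121309,
        0.00124202,  0.00030992]), 'effort': array([-5.41253048e-04, -5.96482551e+01,  1.60776168e+00, -2.81193852e+01,
        1.24386980e-02,  9.59388010e-03, -1.26535215e-05]), 'position': array([0.19400894, 0.64589219, 0.23032918]), 'orientation': array([-3.13974838e+00,  1.39624384e-04,  2.84983644e+00]), 'wrist_force': array([-0.16064462,  0.36041904, -0.7252621 ]), 'moment': array([ 0.01390695,  0.01712151, -0.0113501 ]), 'finger_gap': 1.0012873438599148}
side {'intrinsics': array([[448.60924429,   0.        , 318.57961767],
       [  0.        , 448.60924429, 240.24000091],
       [  0.        ,   0.        ,   1.        ]]), 'k1': -0.09713619517416082, 'cam_to_world': array([[-0.97413297, -0.14799729,  0.17076812,  0.38268647],
       [-0.22525241,  0.69635119, -0.68143699,  0.56925487],
       [-0.01806375, -0.70227617, -0.7116754 ,  0.77939833],
       [ 0.        ,
[... 468 characters left out ...]
-01, -9.94878576e-01,
         1.26742141e+00],
       [ 0.00000000e+00,  0.00000000e+00,  0.00000000e+00,
         1.00000000e+00]])}
wrist {'intrinsics': array([[337.72537777,   0.        , 318.86887391],
       [  0.        , 337.72537777, 235.41681988],
       [  0.        ,   0.        ,   1.        ]]), 'k1': -0.05430394399117966, 'tool_from_camera': array([[ 1.23850186e-03, -9.65021392e-01, -2.62168227e-01,
         6.62200022e-02],
       [ 9.99999221e-01,  1.23530078e-03,  1.77020727e-04,
        -3.17863603e-04],
       [ 1.53027827e-04, -2.62168242e-01,  9.65022171e-01,
        -1.42872707e-01],
       [ 0.00000000e+00,  0.00000000e+00,  0.00000000e+00,
         1.00000000e+00]])}
```

View pics/top0.png

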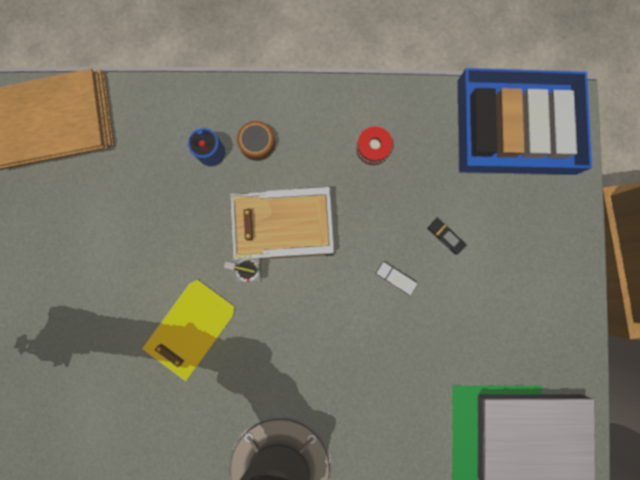

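View pics/side0.png

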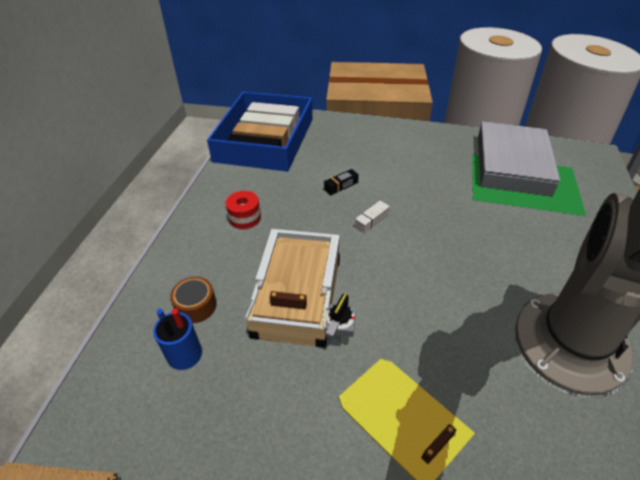

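View pics/wrist0.png

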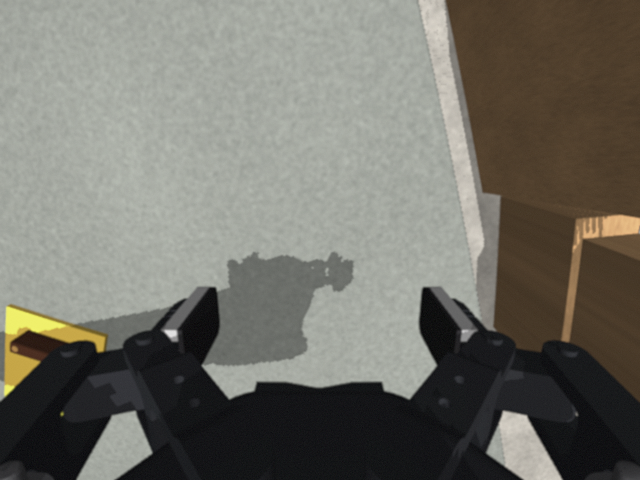

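Run:
```python
from cell import bot
bot.get_image('top')
for n in ['case','lid_bar','lid','collar_grip','collar','lid_end','lid_nose','stop_lip','groove_mouth','carton0_mid','carton1_mid','carton2_mid','carton3_mid','label_roll','tape_roll','pen_pot']:
    for c in ['top','side']:
        try: r=bot.search_frame(c,n)
        except Exception as e: r=[]; print(n,c,e)
        print(n,c,[(d['position'].round(3) if hasattr(d['position'],'round') else d['position'],round(d['p'],2)) for d in r])
```

```text
case top [([0.5166, 0.0331, 0.0816], 0.98), ([0.4686, 0.0841, 0.0819], 0.62), ([0.5747, 0.0073, 0.0728], 0.57)]
case side [([0.5338, 0.0994, 0.071], 0.69)]
lid_bar top [([0.5776, 0.005, 0.0756], 0.96), ([0.3238, 0.2224, 0.0067], 0.59)]
lid_bar side [([0.3186, 0.2288, 0.0082], 0.56), ([0.4712, 0.0903, 0.0845], 0.44), ([0.5293, 0.0963, 0.0693], 0.25)]
lid top [([0.5754, 0.0042, 0.0721], 0.89), ([0.3221, 0.222, 0.0103], 0.62)]
lid side [([0.3192, 0.2357, 0.011], 0.79), ([0.5761, 0.023, 0.0732], 0.57)]
collar_grip top [([0.4713, 0.0822, 0.0869], 0.79)]
collar_grip side [([0.4681, 0.088, 0.0867], 0.7)]
collar top [([0.4673, 0.0826, 0.0822], 0.81)]
collar side [([0.4673, 0.0887, 0.0816], 0.86), ([0.5731, 0.0247, 0.0695], 0.4)]
lid_end top [([0.5782, 0.0071, 0.0713], 0.71), ([0.3253, 0.2265, 0.0086], 0.66), ([0.5124, 0.0299, 0.0845], 0.45), ([0.4505, -0.2697, 0.0312], 0.41)]
lid_end side [([0.5772, 0.0191, 0.0718], 0.94), ([0.3199, 0.2266, 0.0085], 0.74)]
lid_nose top [([0.3228, 0.2238, 0.0098], 0.93), ([0.5774, 0.01, 0.0759], 0.56)]
lid_nose side [([0.5767, 0.0256, 0.0744], 0.95), ([0.3225
[... 267 characters left out ...]
d top [([0.452, -0.2678, 0.0317], 0.89)]
carton0_mid side [([0.4536, -0.2595, 0.0362], 0.81)]
carton1_mid top [([0.5517, -0.3973, 0.0327], 0.63)]
carton1_mid side [([0.5549, -0.3827, 0.028], 0.69)]
carton2_mid top []
carton2_mid side []
carton3_mid top [([0.5735, 0.007, 0.0746], 0.67), ([0.7724, -0.2088, 0.0605], 0.3)]
carton3_mid side []
label_roll top [([0.773, -0.2101, 0.0581], 0.64)]
label_roll side [([0.7667, -0.1938, 0.0537], 0.72), ([0.5301, 0.098, 0.0695], 0.55)]
tape_roll top [([0.7801, 0.0738, 0.045], 0.93)]
tape_roll side [([0.7755, 0.0812, 0.0535], 0.73)]
pen_pot top [([0.7492, 0.1798, 0.0921], 0.66), ([0.514, 0.0296, 0.0821], 0.5)]
pen_pot side [([0.7463, 0.2058, 0.0938], 0.92)]
```

send_rows(plan=[2.4,-4.2,0.8,0,0,1.3,0,4.8,-8.4,1.6,0,0,2.6,0,7.2,-12.6,2.4,0,0,3.9,0,9.6,-16.8,3.2,0,0,5.2,0,12,-21,4,0,0,6.5,0], grip_force=40)

```text
time_s: 2.3
position: [0.315, 0.4347, 0.2718]
orientation: [3.141, 0.0, 2.964]
wrist_force: [0.0, 0.5, 0.5]
finger_gap: 1.002
```

send_rows(plan=[2.4,-4.2,0,0,0,1.3,0,4.8,-8.4,0,0,0,2.6,0,7.2,-12.6,0,0,0,3.9,0,9.6,-16.8,0,0,0,5.2,0,12,-21,0,0,0,6.5,0])

```text
time_s: 2.8
position: [0.4349, 0.2247, 0.2717]
orientation: [3.141, 0.001, 3.078]
wrist_force: [1.7, -0.1, -0.6]
finger_gap: 1.004
```

send_rows(plan=[2.4,-4.2,0,0,0,1.3,0,4.8,-8.4,0,0,0,2.6,0,7.2,-12.6,0,0,0,3.9,0,9.6,-16.8,0,0,0,5.2,0,12,-21,0,0,0,6.5,0])

```text
time_s: 3.3
position: [0.5549, 0.0148, 0.2717]
orientation: [3.141, 0.001, -3.092]
wrist_force: [0.0, 0.3, -0.1]
finger_gap: 1.002
```

```bash
cat > h.py <<'E'
import numpy as np, cv2
from cell import bot
from scipy.spatial.transform import Rotation as R
def cam(name, st=None):
    p=bot.camera_params(name); K=p['intrinsics'];k1=p['k1']
    if name=='wrist':
        st=st or bot.get_state()
        T=np.eye(4);T[:3,:3]=R.from_euler('xyz',st['orientation']).as_matrix();T[:3,3]=st['position']
        M=T@p['tool_from_camera']
    else: M=p['cam_to_world']
    return K,k1,M
def proj(c,P):
    K,k1,M=c; P=np.atleast_2d(P); q=(P-M[:3,3])@M[:3,:3]; s=q[:,:2]/q[:,2:]
    s=s*(1+k1*(s**2).sum(1,keepdims=True)); return s*K[0,0]+K[:2,2]
def unproj(c,uv,z):
    K,k1,M=c; uv=np.atleast_2d(np.array(uv,float)); d=(uv-K[:2,2])/K[0,0]; s=d.copy()
    for _ in range(20): s=d/(1+k1*(s**2).sum(1,keepdims=True))
    r=np.c_[s,np.ones(len(s))]@M[:3,:3].T
    t=(z-M[2,3])/r[:,2]; return M[:3,3]+r*t[:,None]
def snap(name,fn):
    st=bot.get_state(); im=bot.get_image(name); cv2.imwrite('pics/'+fn,im[:,:,::-1]); return im,cam(name,st) 
def case_pts(p,pts):  # p=(x,y,yaw); pts in case frame (mm)
    pts=np.atleast_2d(np.array(pts,float))/1000; c,s=np.cos(p[2]),np.sin(p[2])
    return np.c_[p[0]+c*pts[:,0]-s*pts[:,1],p[1]+s*pts[:,0]+c*pts[:,1],pts[:,2]]
E
python3 - <<'E'
from h import *
snap('wrist','w1.png')
print(bot.get_state()['q'].round(3))
E
```

```text
[-0.453  0.251  0.397  1.816 -0.103  1.093  1.592]
```

View pics/w1.png

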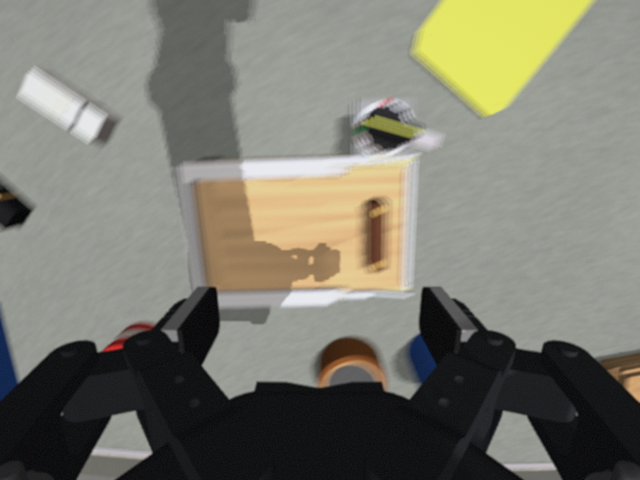

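Run:
```python
from h import *
im,c=snap('wrist','w2.png')
print(unproj(c,[(413,160),(412,293)],.071).round(4))
cr=cv2.resize(im[80:330,160:460],None,fx=2.6,fy=2.4,interpolation=cv2.INTER_CUBIC); cv2.imwrite('pics/w2c.png',cr[:,:,::-1])
for n in ['lid_bar','collar_grip','case','lid']:
    m=bot.masks_of('wrist',n)
    for d in m[:2]:
        ys,xs=np.nonzero(d['pixels']); print(n,d['p'],len(xs),xs.mean(),ys.mean(),cv2.minAreaRect(np.c_[xs,ys].astype(np.float32)))
```

```text
[[0.5036 0.0962 0.071 ]
 [0.6477 0.1119 0.071 ]]
lid_bar 0.96 23599 318.83774736217634 224.63367091825924 ((315.9674987792969, 224.15509033203125), (123.90838623046875, 212.68890380859375), 87.79740142822266)
lid_bar 0.55 11683 504.7208764872036 41.81417444149619 ((507.8390808105469, 22.14110565185547), (117.57115936279297, 150.99203491210938), 39.289405822753906)
collar_grip 0.77 2300 410.28391304347826 123.54652173913044 ((415.84051513671875, 120.65045928955078), (47.89810562133789, 77.24581146240234), 87.27368927001953)
case 0.69 13633 328.99427858871854 190.48551309322966 ((330.2037658691406, 200.13204956054688), (201.35650634765625, 264.1885070800781), 83.33334350585938)
lid 0.97 11698 504.65481278851087 41.735681313044964 ((507.69683837890625, 21.914451599121094), (118.84503173828125, 150.14877319335938), 38.955909729003906)
lid 0.81 23371 319.3933935218861 224.79851097514012 ((316.4942932128906, 223.32275390625), (124.87051391601562, 210.1487274169922), 88.15238952636719)
```

View pics/w2c.png

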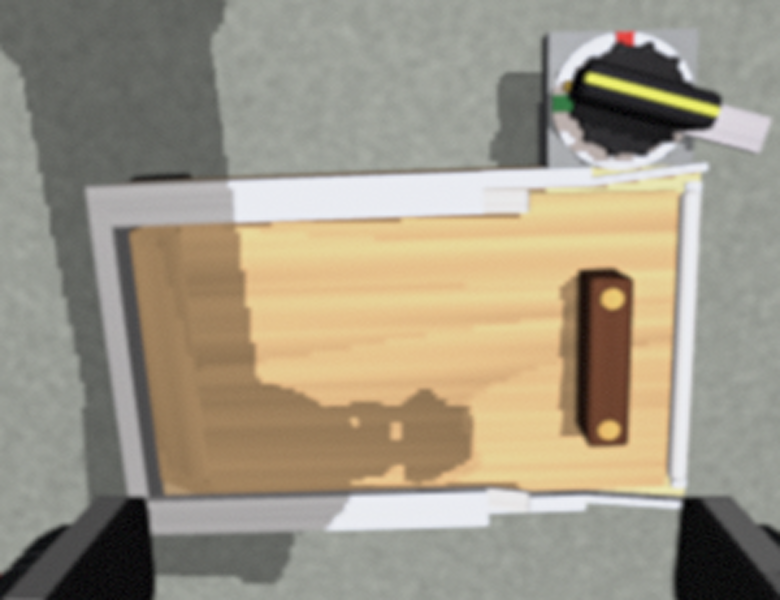

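```bash
cat > fit.py <<'E'
from h import *
from scipy.optimize import least_squares
st=bot.get_state(); c=cam('wrist',st)
f=lambda p:(p[0]/2.6+160,p[1]/2.4+80)
s=unproj(c,[f((612,298)),f((609,430))],.103); print('screws',s.round(4),'mid',s.mean(0).round(4),np.degrees(np.arctan2(*(s[1]-s[0])[1::-1])))
b=unproj(c,[f((590,279)),f((632,282)),f((627,443)),f((586,441))],.103); print(b.round(4),b.mean(0).round(4))
obs=[((-76,-116,87),(87,187)),((-76,116,71),(703,183)),((-76,116,74),(708,168)),((76,116,71),(687,497))]
def res(p): return np.concatenate([proj(c,case_pts(p,P))[0]-f(u) for P,u in obs])
r=least_squares(res,[.575,0,.06]); print(r.x.round(4),r.fun.round(1))
# collar
g=unproj(c,[f((590,78)),f((718,110))],.1115); print('wing',g.round(4),g.mean(0))
p=r.x; print('collar pred',case_pts(p,(-102,85,111.5)).round(4), 'wing ang',np.arctan2(*(g[1]-g[0])[1::-1])-p[2])
im=cv2.imread('pics/w2.png')
for z,L in [(87,[(-76,-116),(76,-116),(76,30),(-76,30)]),(71,[(-76,108),(76,108),(76,116),(-76,116)]),(87,[(-60,-108),(60,-108),(60,30),(-60,30)]),(103,[(-35,67),(35,67),(35,83),(-35,83)])]:
    u=proj(c,case_pts(p,[(a,b,z) for a,b in L])); cv2.polylines(im,[(u*16).astype(np.int32)],True,(0,0,255),1,shift=4)
cv2.imwrite('pics/ov1.png',cv2.resize(im[80:330,160:460],None,fx=2.6,fy=2.4))
E
python3 fit.py
```

```text
screws [[0.5379 0.0885 0.103 ]
 [0.592  0.0933 0.103 ]] mid [0.565  0.0909 0.103 ] 5.134639316210728
[[0.531  0.0798 0.103 ]
 [0.5313 0.095  0.103 ]
 [0.5973 0.1008 0.103 ]
 [0.5972 0.0852 0.103 ]] [0.5642 0.0902 0.103 ]
[0.5728 0.0168 0.0796] [-0.3  0.5  1.  -5.3  0.   1.  -0.7  4.7]
wing [[0.4581 0.0709 0.1115]
 [0.4664 0.1146 0.1115]] [0.46227544 0.09275433 0.1115    ]
collar pred [[0.4643 0.0935 0.1115]] wing ang 1.3034606303784422
```

View pics/ov1.png

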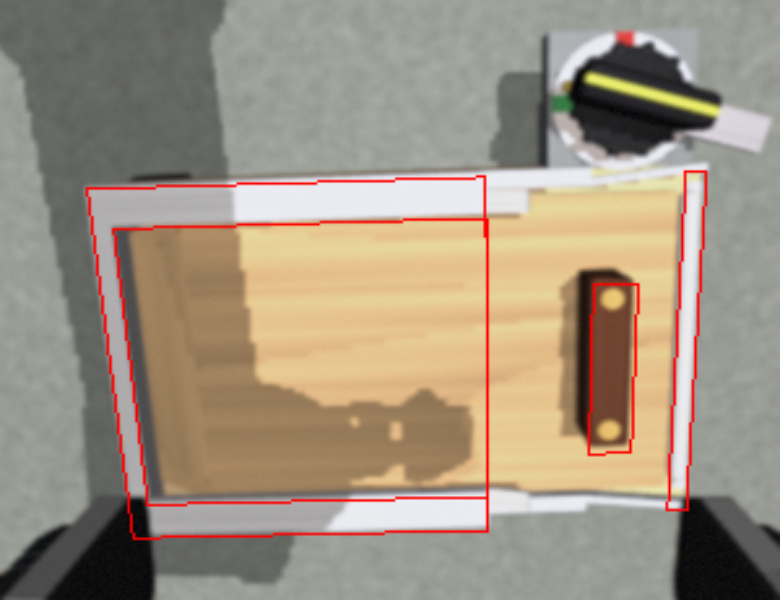

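send_rows(plan=[0.3,2,-2,0,0,0.5,0,0.6,4,-5,0,0,1,0,0.9,6,-8,0,0,1.6,0,1.1,7.5,-11,0,0,2.1,0,1.1,7.5,-14,0,0,2.1,0], grip_force=60)

```text
time_s: 4.1
position: [0.5645, 0.097, 0.1303]
orientation: [3.139, 0.0, -3.049]
wrist_force: [-0.2, -0.4, -0.3]
finger_gap: 1.002
```

Run:
```python
from h import *
im,_=snap('wrist','w3x.png')
im,c=snap('wrist','w3.png'); st=bot.get_state(); print(st['position'],st['orientation'],st['wrist_force'])
im=bot.get_image('side');cv2.imwrite('pics/s3.png',cv2.resize(im[180:400,200:400],None,fx=3,fy=2.7)[:,:,::-1])
```

```text
[0.56147611 0.09361888 0.12772889] [-3.14097683 -0.00768432 -3.0521082 ] [0.06763105 0.69627098 0.61660125]
```

View pics/w3.png

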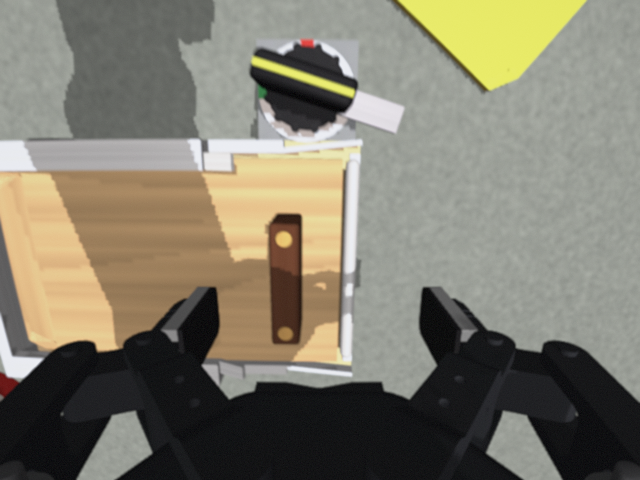

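View pics/s3.png

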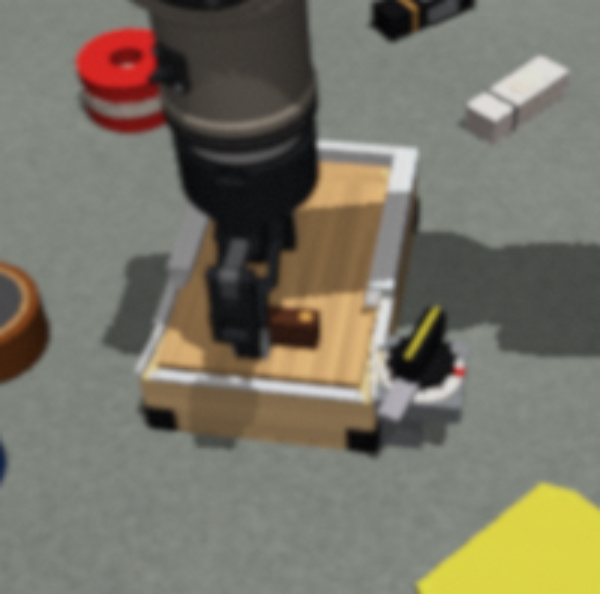

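Run:
```python
from h import *
for i in range(3):
    st=bot.get_state(); print(st['time_s'],st['position'].round(4),st['orientation'].round(4),st['qd'].round(3)); c=cam('wrist',st); im=bot.get_image('wrist')
    cv2.imwrite(f'pics/w4_{i}.png',im[:,:,::-1])
    hsv=cv2.cvtColor(im,cv2.COLOR_RGB2HSV)
    g=im[200:360,240:330].astype(int); m=(g[...,0]<90)&(g[...,0]>g[...,2]+15); ys,xs=np.nonzero(m); print(xs.mean()+240,ys.mean()+200)
print(unproj(c,[(285,239),(286,333)],.103).round(4))
```

```text
4.25 [0.5632 0.0929 0.1301] [-3.1412 -0.0042 -3.0538] [ 0.01  -0.041  0.029 -0.046  0.006  0.011 -0.002]
291.4509037616024 287.52271617000486
4.3 [0.5647 0.0924 0.1317] [ 3.1415e+00 -8.0000e-04 -3.0550e+00] [ 0.009 -0.029  0.017 -0.029 -0.002  0.     0.002]
293.1064368981247 283.6300050684237
4.35 [0.5657 0.092  0.1327] [ 3.1412e+00  1.5000e-03 -3.0558e+00] [ 0.007 -0.018  0.011 -0.011 -0.002 -0.005  0.001]
293.6614215952252 282.877916440586
[[0.5499 0.0724 0.103 ]
 [0.6062 0.0763 0.103 ]]
```

View pics/w4_2.png

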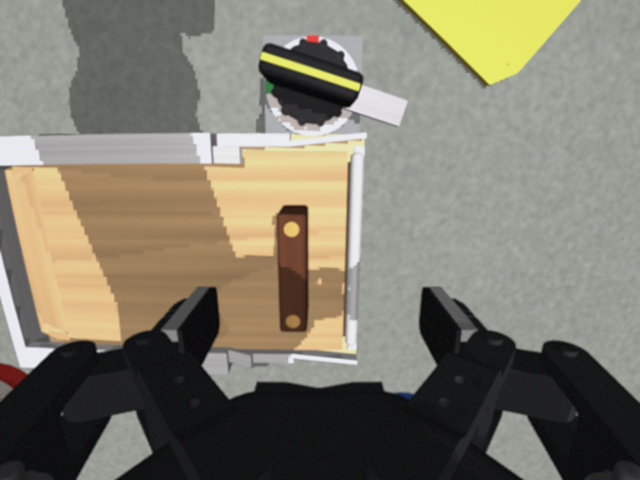

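send_rows(plan=[0,-0.6,1,0,0,0,0,0,-1.2,2,0,0,0,0,0,-1.2,3,0,0,0,0,0,-1.2,3,0,0,0,0,0,-1.2,3,0,0,0,0])

```text
time_s: 4.9
position: [0.5655, 0.0797, 0.162]
orientation: [3.141, 0.001, -3.056]
wrist_force: [-0.4, 0.4, -0.2]
finger_gap: 0.999
```

send_rows(plan=[0,0,0,0,0,0,0,0,0,0,0,0,0,0,0,0,0,0,0,0,0,0,0,0,0,0,0,0,0,0,0,0,0,0,0])

```text
time_s: 5.4
position: [0.5651, 0.0795, 0.1612]
orientation: [-3.142, -0.0, -3.056]
wrist_force: [0.9, -0.4, -0.7]
finger_gap: 1.0
```

Run:
```python
from h import *
im,c=snap('wrist','w5.png'); st=bot.get_state(); print(st['position'].round(4),st['orientation'].round(4),st['qd'].round(3),c[2][:3,3])
im,c=snap('wrist','w5.png'); st=bot.get_state(); print(st['position'].round(4),st['orientation'].round(4),st['qd'].round(3),c[2][:3,3])
np.savez('c5.npz',K=c[0],k1=c[1],M=c[2])
```

```text
[0.5651 0.0795 0.1612] [-3.1415e+00 -2.0000e-04 -3.0565e+00] [ 0.001 -0.002  0.001  0.     0.001 -0.001 -0.   ] [0.49909282 0.07354855 0.30404414]
[0.5652 0.0795 0.1612] [-3.1416e+00 -2.0000e-04 -3.0564e+00] [ 0.003 -0.001 -0.001 -0.    -0.001  0.003  0.002] [0.49909711 0.07349913 0.30406137]
```

View pics/w5.png

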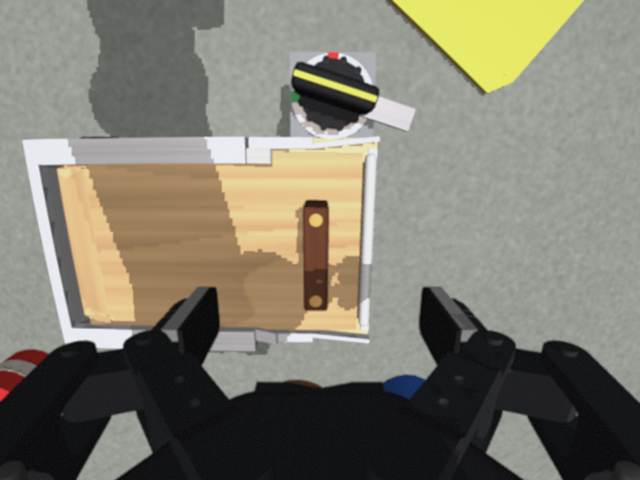

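Run:
```python
from h import *
im=cv2.imread('pics/w5.png')
cv2.imwrite('pics/w5a.png',cv2.resize(im[120:360,220:420],None,fx=4,fy=2.5,interpolation=cv2.INTER_CUBIC))
cv2.imwrite('pics/w5b.png',cv2.resize(im[120:360,10:220],None,fx=3.8,fy=2.5,interpolation=cv2.INTER_CUBIC))
cv2.imwrite('pics/w5c.png',cv2.resize(im[30:160,270:430],None,fx=5,fy=4.6,interpolation=cv2.INTER_CUBIC))
```

```text
(no output)
```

View pics/w5a.png

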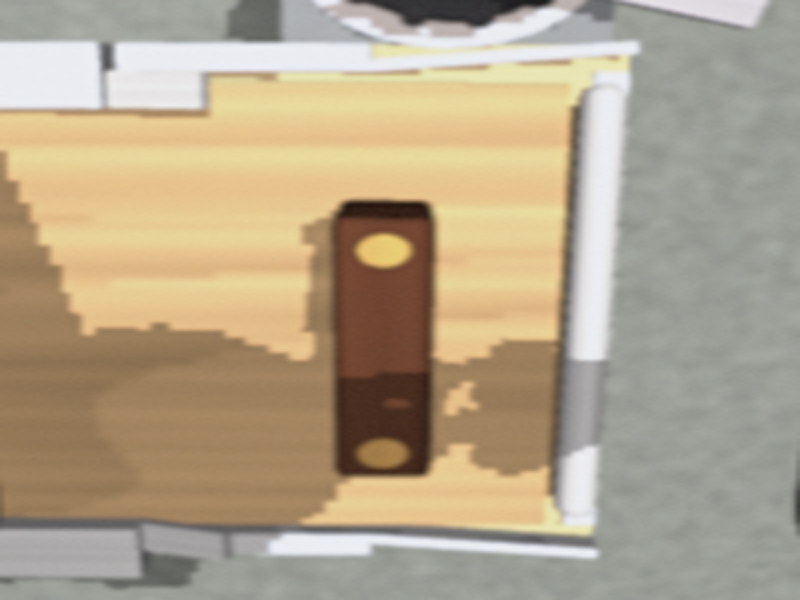

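View pics/w5b.png

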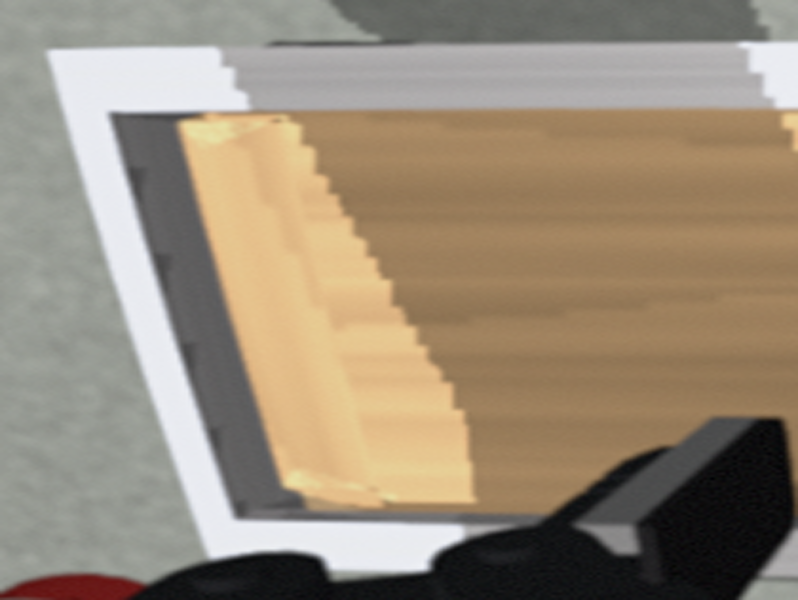

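View pics/w5c.png

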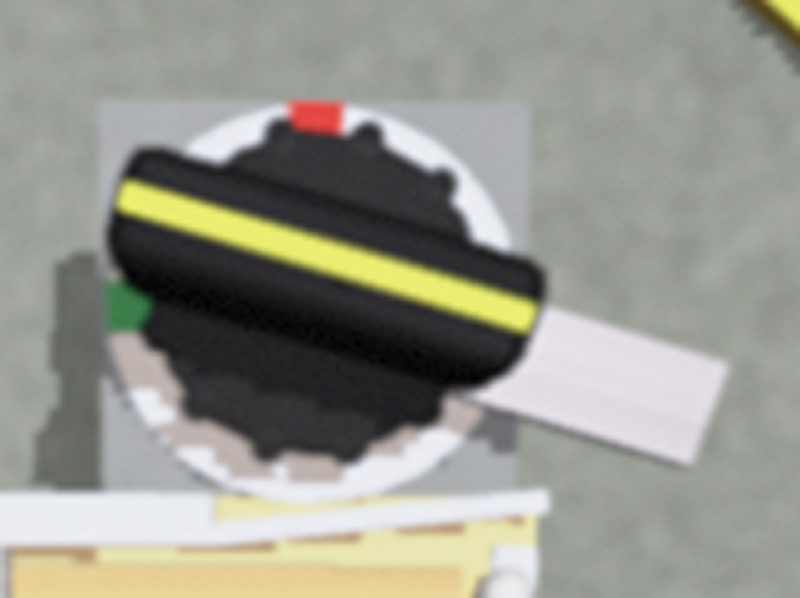

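```bash
cat > fit5.py <<'E'
from h import *
from scipy.optimize import least_squares
d=np.load('c5.npz'); c=(d['K'],float(d['k1']),d['M'])
a=lambda x,y:(220+x/4,120+y/2.5); b=lambda x,y:(10+x/3.8,120+y/2.5); k=lambda x,y:(270+x/5,30+y/4.6)
obs=[((-76,-116,87),b(48,50)),((-60,-108,87),b(110,113)),((60,-108,87),b(235,518)),((-76,116,74),a(638,45)),((76,116,74),a(597,553)),((0,116,71),a(612,300))]
def res(p): return np.concatenate([proj(c,case_pts(p,P))[0]-u for P,u in obs])
r=least_squares(res,[.575,0,.06],loss='soft_l1'); p=r.x; print(p.round(4),r.fun.round(1) if r.fun is not None else 0)
s=unproj(c,[a(383,251),a(382,453)],.103); print('screws',s.round(4),s.mean(0).round(4),np.degrees(np.arctan2(s[1,1]-s[0,1],s[1,0]-s[0,0])))
bb=unproj(c,[a(337,218),a(433,218),a(430,473),a(337,473)],.103); print('bar',bb.mean(0).round(4))
print('bar pred',case_pts(p,(0,75,103)))
g=unproj(c,[k(125,195),k(530,315)],.1115); print('wing',g.round(4),g.mean(0),'pred',case_pts(p,(-102,85,111.5)), np.arctan2(*(g[1]-g[0])[1::-1])-p[2])
im=cv2.imread('pics/w5.png')
for z,L in [(87,[(-76,-116),(76,-116),(76,30),(-76,30)]),(71,[(-76,108),(76,108),(76,116),(-76,116)]),(87,[(-60,-108),(60,-108),(60,30),(-60,30)]),(103,[(-35,67),(35,67),(35,83),(-35,83)])]:
    u=proj(c,case_pts(p,[(x,y,z) for x,y in L])); cv2.polylines(im,[(u*16).astype(np.int32)],True,(0,0,255),1,shift=4)
cv2.imwrite('pics/ov5.png',cv2.resize(im[30:360,10:430],None,fx=1.8,fy=1.8))
E
python3 fit5.py
```

```text
[0.5765 0.0033 0.0826] [ 0.2 -0.1 -0.5 -0.6  0.1  0.8 -0.3 -0.7  0.  -0.1  0.5  6.5]
screws [[0.5442 0.0755 0.103 ]
 [0.598  0.0798 0.103 ]] [0.5711 0.0777 0.103 ] 4.6328320145098525
bar [0.5699 0.0778 0.103 ]
bar pred [[0.5703279  0.07808362 0.103     ]]
wing [[0.4633 0.0577 0.1115]
 [0.4725 0.102  0.1115]] [0.46792107 0.07985406 0.1115    ] pred [[0.46785054 0.07962965 0.1115    ]] 1.2822812413134168
```

View pics/ov5.png

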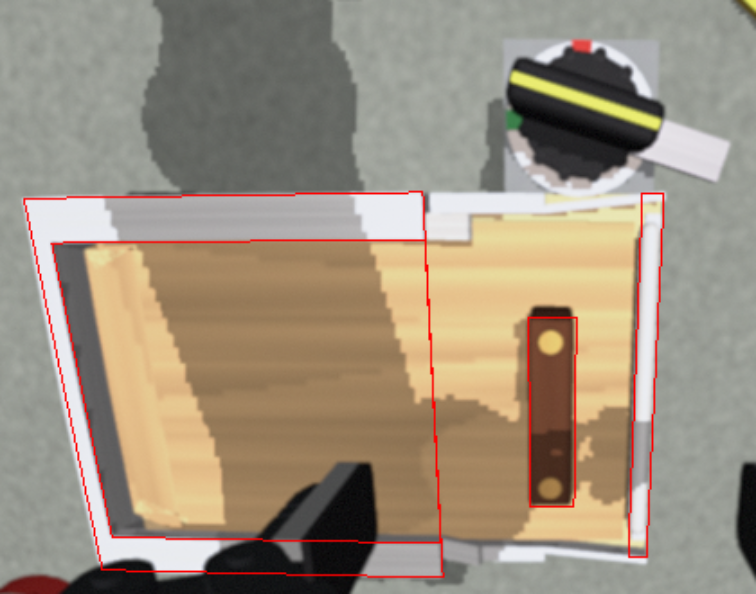

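send_rows(plan=[0.3,-0.1,-3,0,0,-0.1,0,0.5,-0.2,-6,0,0,-0.1,0,0.5,-0.2,-8,0,0,-0.1,60,0.5,-0.2,-8.4,0,0,-0.1,110,0.5,-0.2,-8.4,0,0,-0.1,110], grip_force=40)

```text
time_s: 6.0
position: [0.5699, 0.0774, 0.077]
orientation: [-3.141, -0.001, -3.058]
wrist_force: [0.3, -0.2, 0.0]
finger_gap: 0.568
```

send_rows(plan=[0,0,0,0,0,0,150,0,0,0,0,0,0,200,0,0,0,0,0,0,255,0,0,0,0,0,0,255,0,0,0,0,0,0,255])

```text
time_s: 6.5
position: [0.5711, 0.0778, 0.0787]
orientation: [3.141, 0.002, -3.058]
wrist_force: [-0.7, 0.6, 6.8]
finger_gap: 0.18
```

Run:
```python
from h import *
im,c=snap('wrist','w6.png'); st=bot.get_state(); print(st['position'].round(4),st['orientation'].round(4),st['qd'].round(3),st['finger_gap'],st['wrist_force'],st['moment'])
```

```text
[0.5712 0.0777 0.0787] [ 3.1409e+00  2.3000e-03 -3.0582e+00] [-0.     0.    -0.001 -0.001  0.001  0.001 -0.   ] 0.1836439560439136 [-1.2807289   0.66894842  6.0806897 ] [-0.01049019  0.16972822 -0.06635045]
```

View pics/w6.png

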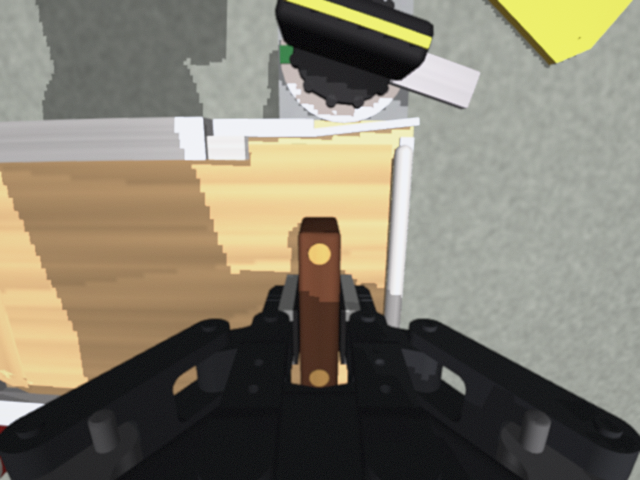

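send_rows(plan=[0,0,0.3,0.6,0.05,0,255,0,0,0.5,1.2,0.1,0,255,0,0,0.7,1.7,0.14,0,255,0,-0.05,0.9,2.1,0.17,0,255,0,-0.05,0.9,2.1,0.17,0,255])

```text
time_s: 7.05
position: [0.5703, 0.0764, 0.0865]
orientation: [3.105, 0.0, -3.059]
wrist_force: [0.9, -0.4, -1.1]
finger_gap: 0.179
```

```bash
cat > st.py <<'E'
from h import *
import sys
n=sys.argv[1] if len(sys.argv)>1 else None
if n:
  for k in ['wrist','side']:
    im,c=snap(k,f'{k}_{n}.png')
  cv2.imwrite(f'pics/side_{n}.png',cv2.resize(im[180:400,200:400],None,fx=3,fy=2.7)[:,:,::-1])
st=bot.get_state(); print(st['time_s'],st['position'].round(4),np.degrees(st['orientation']).round(2),abs(st['qd']).max().round(3),'gap',st['finger_gap'].round(3),'F',st['wrist_force'].round(1),'M',st['moment'].round(2))
E
python3 st.py a
```

```text
Traceback (most recent call last):
  File "st.py", line 8, in <module>
    st=bot.get_state(); print(st['time_s'],st['position'].round(4),np.degrees(st['orientation']).round(2),abs(st['qd']).max().round(3),'gap',st['finger_gap'].round(3),'F',st['wrist_force'].round(1),'M',st['moment'].round(2))
                                                                                                                                             ^^^^^^^^^^^^^^^^^^^^^^
AttributeError: 'float' object has no attribute 'round'
```

View pics/side_a.png

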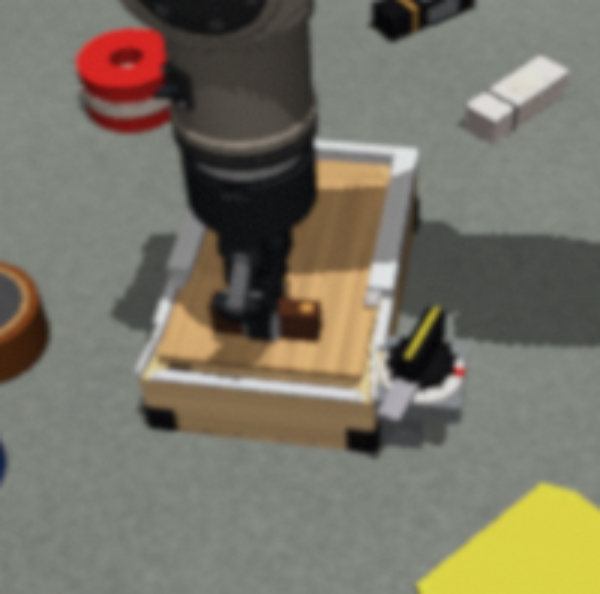

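View pics/wrist_a.png

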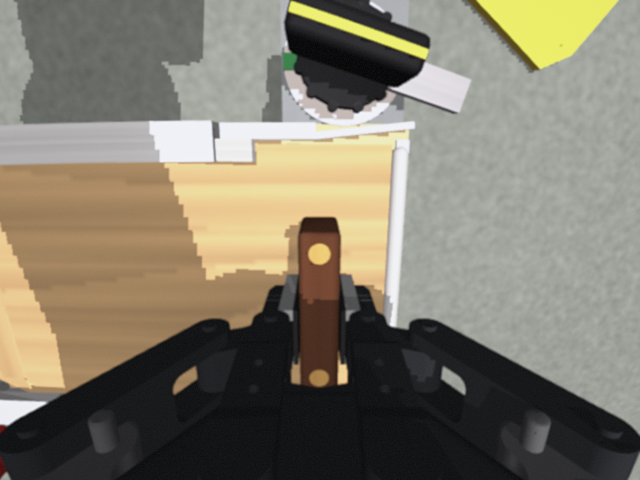

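```bash
sed -i "s/st\['finger_gap'\].round(3)/round(st['finger_gap'],3)/" st.py; python3 st.py
```

```text
7.15 [0.5701 0.0768 0.0863] [ 177.89   -0.   -175.24] 0.006 gap 0.177 F [ 0.9  0.9 -1.2] M [0.06 0.01 0.01]
```

send_rows(plan=[-0.08,1,-0.05,0,0,0,255,-0.21,2.5,0,0,0,0,255,-0.35,4.2,0.06,0,0,0,255,-0.5,6,0.13,0,0,0,255,-0.65,7.8,0.2,0,0,0,255])

```text
time_s: 7.65
position: [0.5631, 0.1577, 0.0882]
orientation: [3.104, -0.0, -3.056]
wrist_force: [0.1, 0.3, -1.0]
finger_gap: 0.185
```

```bash
python3 st.py b
```

```text
7.75 [0.5628 0.1605 0.0882] [ 177.75   -0.   -174.85] 0.037 gap 0.179 F [ 0.9  0.3 -1.4] M [ 0.07 -0.06 -0.05]
```

View pics/side_b.png

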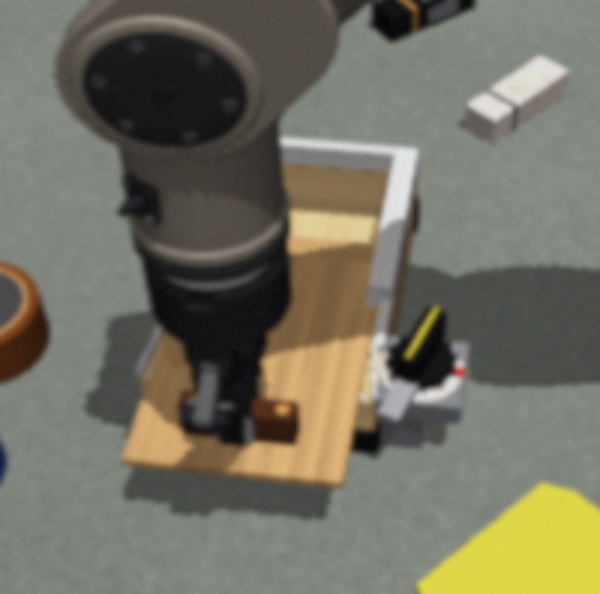

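send_rows(plan=[-0.12,1.5,0.05,0,0,0,255,-0.26,3.1,0.11,0,0,0,255,-0.4,4.8,0.17,0,0,0,255,-0.54,6.5,0.24,0,0,0,255,-0.68,8.2,0.3,0,0,0,255])

```text
time_s: 8.25
position: [0.5566, 0.2389, 0.0914]
orientation: [3.105, 0.0, -3.058]
wrist_force: [0.2, -0.6, -0.8]
finger_gap: 0.182
```

send_rows(plan=[-0.04,0.5,0.3,0,0,0,255,-0.08,1,1.5,0,0,0,255,-0.1,1.5,3,-0.5,0,0,255,0,2.5,5,-1,0,0,255,0,4,6,-1.5,0,0,255])

```text
time_s: 8.75
position: [0.5585, 0.2755, 0.1541]
orientation: [3.131, 0.001, -3.062]
wrist_force: [0.4, -0.3, -1.5]
finger_gap: 0.179
```

```bash
python3 st.py c
python3 - <<'E'
from h import *
im,c=snap('top','top_c.png')
d=bot.masks_of('top','lid')
for x in d: ys,xs=np.nonzero(x['pixels']); print(x['p'],cv2.minAreaRect(np.c_[xs,ys].astype(np.float32)))
# placement check
for y in (.30,.33): pass
L=[(.60-.066,.235),(.60+.066,.235),(.60+.066,.447),(.60-.066,.447)]
u=proj(c,[(a,b,0) for a,b in L]); i=im[:,:,::-1].copy(); cv2.polylines(i,[(u*16).astype(np.int32)],True,(0,0,255),1,shift=4); cv2.imwrite('pics/top_c.png',i)
E
```

```text
8.85 [0.558  0.2798 0.1539] [ 1.7922e+02  1.1000e-01 -1.7510e+02] 0.057 gap 0.181 F [-0.1  0.6 -0.5] M [ 0.16  0.   -0.03]
0.94 ((189.3892364501953, 328.5577392578125), (56.91938018798828, 90.322509765625), 35.90972137451172)
0.71 ((185.8618621826172, 223.72048950195312), (60.64629364013672, 97.33654022216797), 86.53176879882812)
```

View pics/top_c.png

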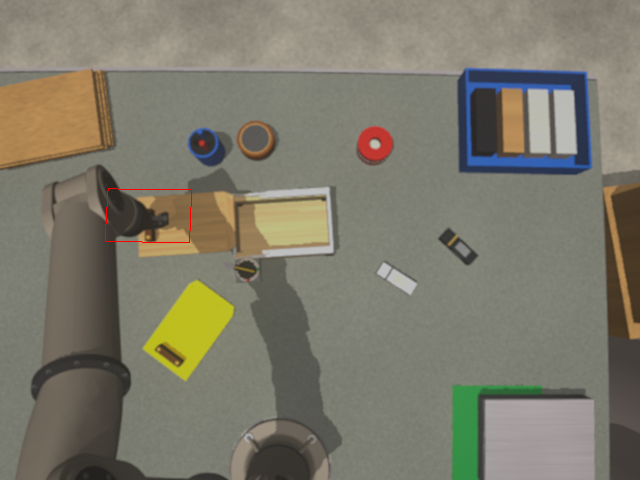

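View pics/wrist_c.png

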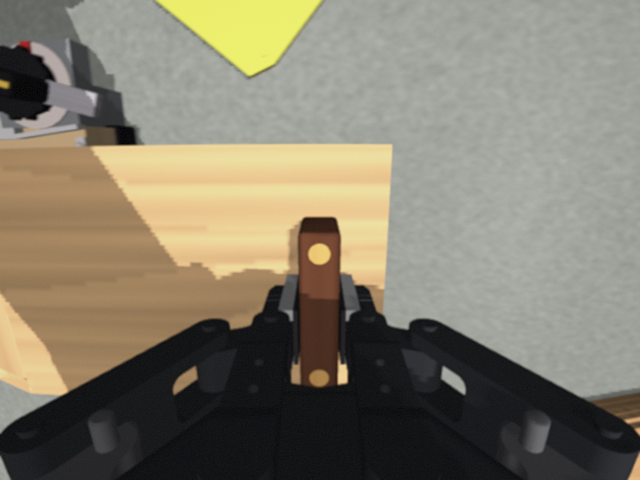

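send_rows(plan=[0.3,2.5,0,-0.2,0,0,255,0.6,5.5,0,-0.4,0,0,255,1,9,0,-0.5,-0.05,0,255,1.4,11.5,0,-0.6,-0.05,0,255,1.5,13,-1,-0.6,-0.05,0,255])

```text
time_s: 9.45
position: [0.5725, 0.4083, 0.1413]
orientation: [3.14, -0.001, -3.058]
wrist_force: [-0.4, -0.3, -1.3]
finger_gap: 0.177
```

send_rows(plan=[0,0,-2,0,0,0,255,0,0,-5,0,0,0,255,0,0,-8,0,0,0,255,0,0,-9,0,0,0,255,0,0,-9,0,0,0,255])

```text
time_s: 9.95
position: [0.5709, 0.4044, 0.0488]
orientation: [-3.138, -0.006, -3.06]
wrist_force: [-0.5, 1.2, -1.1]
finger_gap: 0.182
```

```bash
python3 st.py d;python3 st.py
```

```text
10.05 [0.5728 0.4064 0.0521] [ 1.7999e+02 -6.0000e-02 -1.7528e+02] 0.021 gap 0.178 F [ 0.2  0.3 -1.1] M [ 0.11 -0.01  0.05]
10.05 [0.5728 0.4064 0.0521] [ 1.7999e+02 -6.0000e-02 -1.7528e+02] 0.021 gap 0.178 F [ 0.2  0.3 -1.1] M [ 0.11 -0.01  0.05]
```

View pics/wrist_d.png

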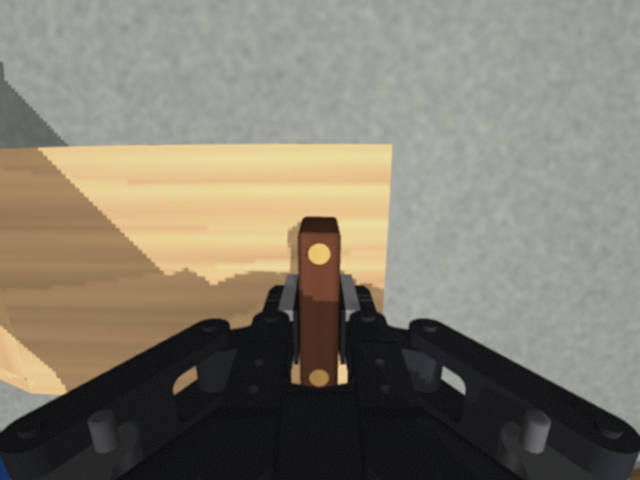

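send_rows(plan=[0,0,-1.2,0,0,0,255,0,0,-2.4,0,0,0,255,0,0,-3.3,0,0,0,255,0,0,-3.6,0,0,0,255,0,0,-3.7,0,0,0,255])

```text
time_s: 10.55
position: [0.5715, 0.4067, 0.0135]
orientation: [-3.141, -0.003, -3.058]
wrist_force: [-0.8, 0.4, -0.9]
finger_gap: 0.181
```

send_rows(plan=[0,0,0,0,0,0,255,0,0,-0.1,0,0,0,255,0,0,-0.2,0,0,0,255,0,0,-0.25,0,0,0,255,0,0,-0.25,0,0,0,255])

```text
time_s: 11.05
position: [0.5721, 0.4072, 0.0127]
orientation: [3.141, -0.002, -3.058]
wrist_force: [-2.3, -1.0, 4.9]
finger_gap: 0.18
```

```bash
python3 st.py
```

```text
11.05 [0.5721 0.4072 0.0127] [ 1.7996e+02 -9.0000e-02 -1.7522e+02] 0.002 gap 0.18 F [-2.3 -1.   4.9] M [-0.28  0.21 -0.03]
```

send_rows(plan=[0,0,0.1,0,0,0,200,0,0,0.1,0,0,0,100,0,0,0.1,0,0,0,0,0,0,0.1,0,0,0,0,0,0,0.1,0,0,0,0])

```text
time_s: 11.55
position: [0.5719, 0.4069, 0.0127]
orientation: [3.142, -0.002, -3.058]
wrist_force: [0.1, -0.0, -0.3]
finger_gap: 0.88
```

send_rows(plan=[0,0,3,0,0,0,0,0,0,8,0,0,0,0,0,-4,13,0,0,0,0,-0.5,-8.5,17,0,0,0,0,-1.5,-13,17,0,0,0,0])

```text
time_s: 12.05
position: [0.5617, 0.2933, 0.1829]
orientation: [3.138, 0.004, -3.056]
wrist_force: [1.1, -1.3, -0.5]
finger_gap: 1.0
```

```bash
python3 st.py e
python3 - <<'E'
from h import *
im,c=snap('top','top_e.png')
for n in ['carton0_mid','carton1_mid']:
    for k in ['top']:
        for d in bot.masks_of(k,n)[:2]:
            m=d['pixels'];ys,xs=np.nonzero(m); r=cv2.minAreaRect(np.c_[xs,ys].astype(np.float32)); print(n,k,round(d['p'],2),r, unproj(c,[r[0]],.016 if 0 else .02).round(4))
E
```

```text
12.15 [0.5617 0.2839 0.1819] [-1.7991e+02  7.0000e-02 -1.7577e+02] 0.075 gap 0.998 F [ 0.7  1.2 -0. ] M [-0.03 -0.02 -0.01]
carton0_mid top 0.95 ((395.7920837402344, 277.9325866699219), (41.76390838623047, 15.157968521118164), 32.0053825378418) [[ 0.4551 -0.2707  0.02  ]]
carton0_mid top 0.19 ((240.5, 269.5), (33.0, 17.0), 0.0) [[0.4692 0.1025 0.02  ]]
carton1_mid top 0.65 ((458.00006103515625, 247.0000457763672), (41.01219177246094, 15.55634880065918), 45.0) [[ 0.5318 -0.4216  0.02  ]]
```

View pics/wrist_e.png

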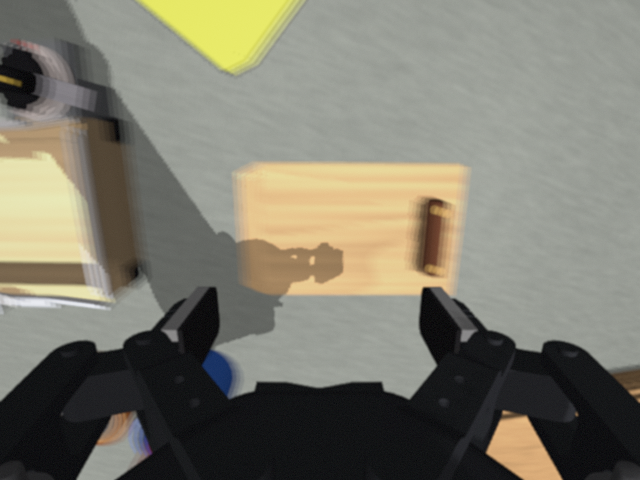

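View pics/top_e.png

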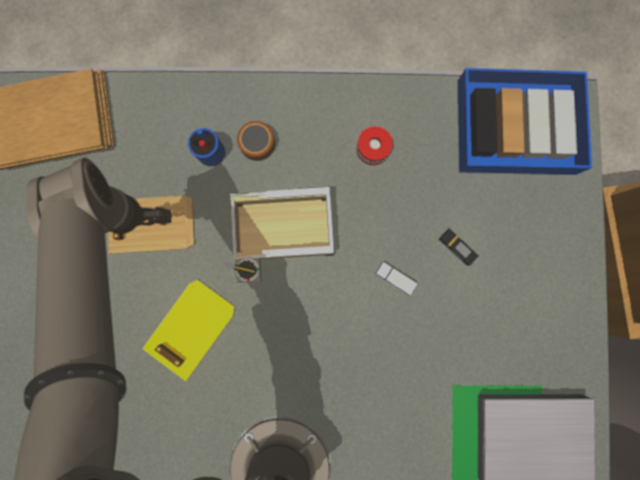

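send_rows(plan=[-0.4,-4.1,2,0,0,-8,0,-0.8,-8.2,4,0,0,-16,0,-1.2,-12.3,6,0,0,-24,0,-1.6,-16.4,8,0,0,-32,0,-1.9,-20.5,9,0,0,-40,0])

```text
time_s: 12.8
position: [0.5412, 0.0873, 0.2699]
orientation: [3.14, -0.001, 2.524]
wrist_force: [1.1, 0.0, 1.0]
finger_gap: 1.0
```

send_rows(plan=[-0.4,-4.1,0,0,0,-8,0,-0.8,-8.2,0,0,0,-16,0,-1.2,-12.3,0,0,0,-24,0,-1.6,-16.4,0,0,0,-32,0,-1.9,-20.5,0,0,0,-40,0])

```text
time_s: 13.3
position: [0.5221, -0.1179, 0.2684]
orientation: [-3.141, -0.002, 1.826]
wrist_force: [0.7, 0.1, -0.2]
finger_gap: 1.0
```

send_rows(plan=[-0.4,-4.1,0,0,0,-8,0,-0.8,-8.2,0,0,0,-16,0,-1.2,-12.3,0,0,0,-24,0,-1.6,-16.4,0,0,0,-32,0,-1.9,-20.5,0,0,0,-40,0])

```text
time_s: 13.8
position: [0.5039, -0.3231, 0.2681]
orientation: [-3.141, -0.002, 1.128]
wrist_force: [0.2, 0.0, -0.2]
finger_gap: 1.003
```

send_rows(plan=[0,0,0,0,0,-4,0,0,0,0,0,0,-6,0,0,0,0,0,0,-8,0,0,0,0,0,0,-8,0,0,0,0,0,0,-8,0])

```text
time_s: 14.3
position: [0.5034, -0.3217, 0.2687]
orientation: [-3.142, -0.002, 0.994]
wrist_force: [-0.1, 0.5, 0.0]
finger_gap: 1.004
```

```bash
cat > look.py <<'E'
from h import *
import sys
n=sys.argv[1]
im,c=snap('wrist',f'wrist_{n}.png'); 
for nm in ['carton0_mid','carton1_mid']:
    for d in bot.masks_of('wrist',nm)[:3]:
        m=d['pixels'];ys,xs=np.nonzero(m); r=cv2.minAreaRect(np.c_[xs,ys].astype(np.float32)); print(nm,round(d['p'],2),np.round(r[0],1),np.round(r[1],1),round(r[2],1),unproj(c,[r[0]],.024).round(4))
for _ in range(1):
    st=bot.get_state();print(st['time_s'],st['position'].round(4),np.degrees(st['orientation']).round(2),abs(st['qd']).max().round(3),st['q'].round(2))
np.savez('cl.npz',K=c[0],k1=c[1],M=c[2])
E
python3 look.py f
```

```text
carton0_mid 0.67 [258.7 188.5] [86.  34.2] 87.9 [[ 0.4549 -0.2699  0.024 ]]
carton1_mid 0.74 [382.7 258. ] [32.7 82.4] 12.4 [[ 0.532  -0.4203  0.024 ]]
14.45 [ 0.503  -0.3224  0.2689] [ 1.7998e+02 -1.5000e-01  5.6870e+01] 0.006 [-0.24  0.45  0.97  1.75 -0.41  1.16  0.28]
```

View pics/wrist_f.png

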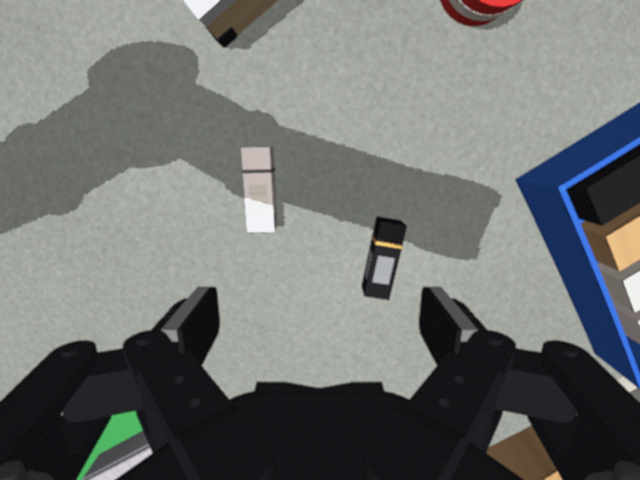

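Run:
```python
from h import *
im=cv2.imread('pics/wrist_f.png')
cv2.imwrite('pics/wf.png',cv2.resize(im[130:310,220:430],None,fx=3.6,fy=3.2,interpolation=cv2.INTER_CUBIC))
```

```text
(no output)
```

View pics/wf.png

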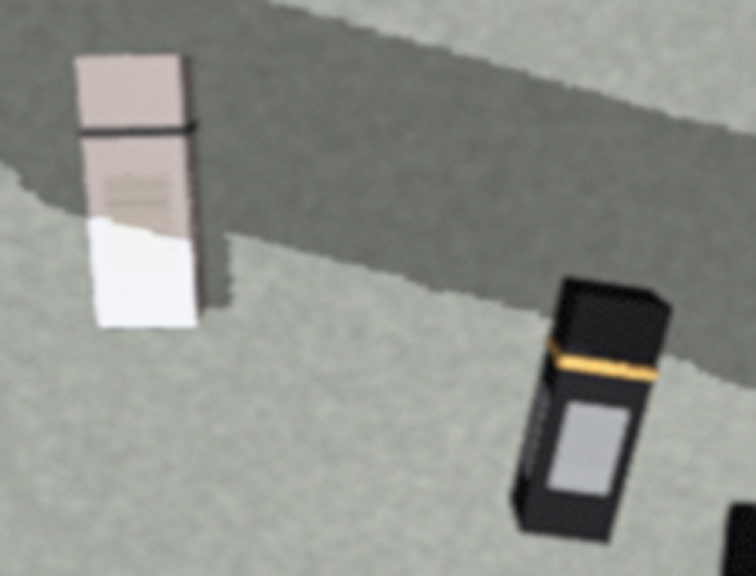

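Run:
```python
from h import *
d=np.load('cl.npz'); c=(d['K'],float(d['k1']),d['M'])
f=lambda x,y:(220+x/3.6,130+y/3.2)
for P in [[(75,57),(182,55),(197,327),(98,327)],[(566,290),(670,306),(607,543),(520,530)]]:
    w=unproj(c,[f(*p) for p in P],.032); n=w[:,:2]
    a=n[:2].mean(0)-n[2:].mean(0); print(n.mean(0).round(4),'len',np.linalg.norm(a).round(4),'wid',np.linalg.norm(n[0]-n[1]).round(4),np.linalg.norm(n[3]-n[2]).round(4),'ang',np.degrees(np.arctan2(a[1],a[0])).round(1), 'sides',[np.degrees(np.arctan2(*(v)[::-1])).round(1) for v in (n[0]-n[3],n[1]-n[2])])
```

```text
[ 0.4545 -0.272 ] len 0.0957 wid 0.0327 0.0321 ang 58.1 sides [np.float64(58.3), np.float64(57.9)]
[ 0.5312 -0.4218] len 0.0949 wid 0.0344 0.0306 ang 49.0 sides [np.float64(50.2), np.float64(47.9)]
```

send_rows(plan=[-1.2,1.3,-4,0,0,0.3,0,-2.4,2.6,-8,0,0,0.6,0,-3.6,3.9,-12,0,0,1,0,-4.8,5,-15,0,0,1.2,0,-4.8,5,-17,0,0,1.2,0])

```text
time_s: 14.95
position: [0.4522, -0.2705, 0.0966]
orientation: [-3.137, -0.003, 1.013]
wrist_force: [-0.2, -0.4, 0.4]
finger_gap: 1.003
```

send_rows(plan=[0,0,0,0,0,0,0,0,0,0,0,0,0,0,0,0,0,0,0,0,0,0,0,0,0,0,0,0,0,0,0,0,0,0,0])

```text
time_s: 15.45
position: [0.4553, -0.2734, 0.0996]
orientation: [3.14, -0.002, 1.012]
wrist_force: [-0.1, 0.5, -0.5]
finger_gap: 0.998
```

```bash
python3 look.py g
```

```text
carton0_mid 0.58 [314.  240.5] [143.  52.] 90.0 [[ 0.4545 -0.2691  0.024 ]]
carton1_mid 0.93 [516.6 315.1] [66.7 59.6] 22.6 [[ 0.5503 -0.3962  0.024 ]]
15.6 [ 0.4549 -0.2731  0.0991] [ 1.7996e+02 -1.3000e-01  5.7990e+01] 0.004 [-0.2   0.54  0.82  2.05 -0.57  0.78  0.41]
```

View pics/wrist_g.png

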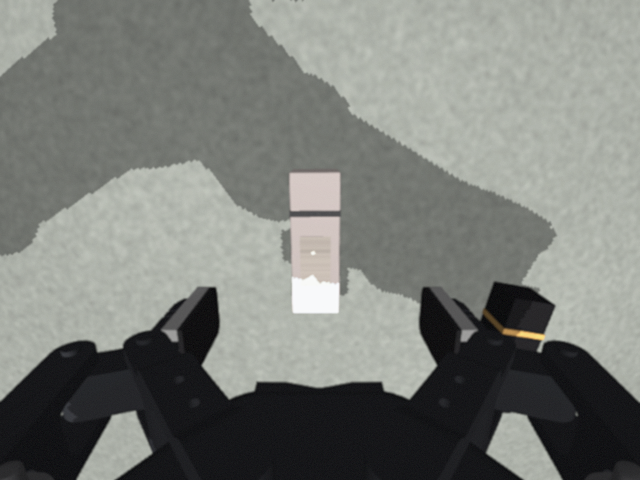

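send_rows(plan=[0,0.1,-3,0,0,0,0,0,0.1,-6,0,0,0,0,0,0.1,-8.3,0,0,0,0,0,0.1,-9,0,0,0,60,0,0.1,-9,0,0,0,120], grip_force=40)

```text
time_s: 16.1
position: [0.4541, -0.272, 0.0083]
orientation: [-3.14, -0.002, 1.012]
wrist_force: [-0.2, 0.4, 0.3]
finger_gap: 0.695
```

send_rows(plan=[0,0,0,0,0,0,160,0,0,0,0,0,0,200,0,0,0,0,0,0,255,0,0,0,0,0,0,255,0,0,0,0,0,0,255])

```text
time_s: 16.6
position: [0.4556, -0.2726, 0.0101]
orientation: [3.139, -0.003, 1.012]
wrist_force: [-0.8, 1.0, 7.6]
finger_gap: 0.368
```

```bash
python3 st.py h
```

```text
16.7 [ 0.4556 -0.2726  0.0101] [ 1.7986e+02 -1.5000e-01  5.7970e+01] 0.003 gap 0.368 F [-1.3  0.4  6.5] M [0.12 0.22 0.06]
```

View pics/wrist_h.png

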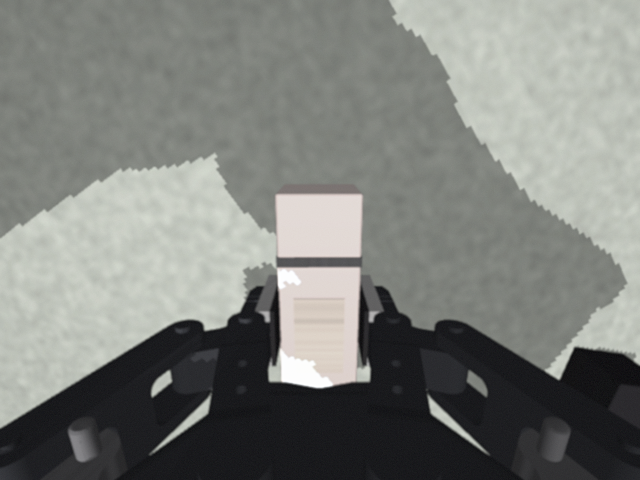

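send_rows(plan=[0,0,3,0,0,0,255,0,0,7,0,0,0,255,0,0,11,0,0,0,255,1.5,3,14,0,0,-7,255,3.5,7,15,0,0,-14,255])

```text
time_s: 17.2
position: [0.4905, -0.2043, 0.1627]
orientation: [3.136, -0.006, 0.757]
wrist_force: [1.1, 0.5, -1.9]
finger_gap: 0.366
```

send_rows(plan=[1.8,3.5,0,0,0,-8,255,3.6,7,0,0,0,-16,255,5.4,10.5,0,0,0,-24,255,7.2,14,0,0,0,-32,255,8.9,17.1,0,0,0,-39.2,255])

```text
time_s: 17.7
position: [0.5794, -0.0284, 0.1591]
orientation: [-3.141, -0.003, 0.08]
wrist_force: [-0.1, -0.9, -0.5]
finger_gap: 0.363
```

send_rows(plan=[0,0,0,0,0,0,255,0,0,0,0,0,0,255,0,0,0,0,0,0,255,0,0,0,0,0,0,255,0,0,0,0,0,0,255])

```text
time_s: 18.2
position: [0.5782, -0.0321, 0.1591]
orientation: [-3.141, -0.002, 0.082]
wrist_force: [0.1, 1.0, 0.2]
finger_gap: 0.364
```

```bash
python3 st.py i
```

```text
18.3 [ 0.5784 -0.0317  0.159 ] [-1.7998e+02 -1.4000e-01  4.7100e+00] 0.004 gap 0.367 F [ 0.5  0.8 -0.9] M [-0.03  0.04  0.02]
```

View pics/wrist_i.png

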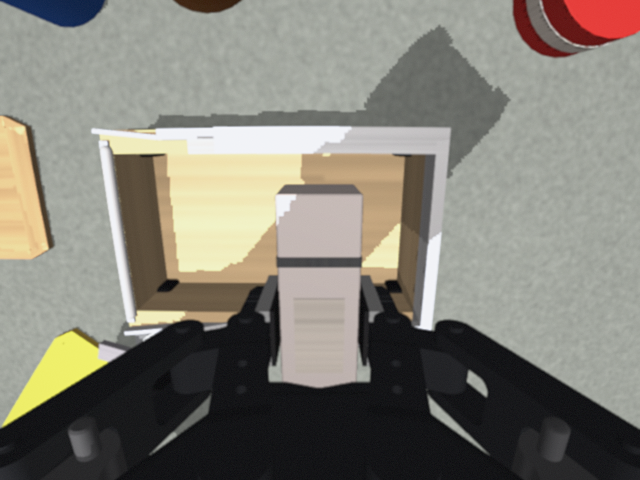

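View pics/side_i.png

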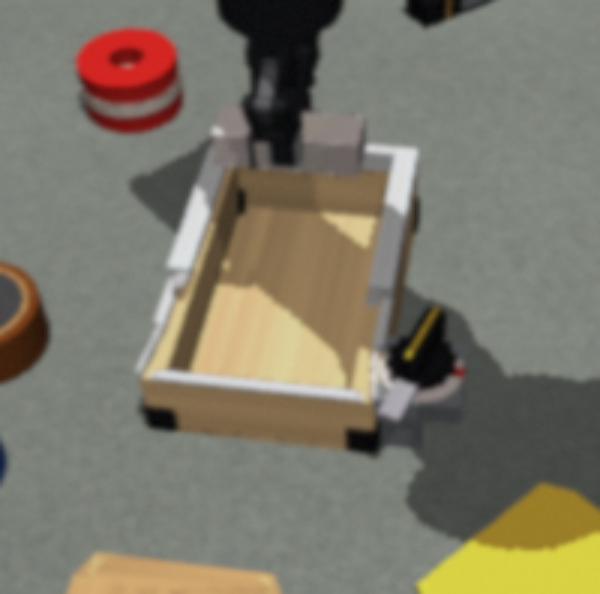

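send_rows(plan=[0.1,0,-3,0,0,0,255,0.1,0,-6,0,0,0,255,0.1,0,-9,0,0,0,255,0.1,0,-12,0,0,0,255,0.1,0,-13.3,0,0,0,255])

```text
time_s: 18.8
position: [0.5782, -0.0309, 0.0236]
orientation: [-3.141, 0.001, 0.083]
wrist_force: [1.0, -0.1, -0.6]
finger_gap: 0.365
```

send_rows(plan=[0,0,0,0,0,0,255,0,0,-0.3,0,0,0,255,0,0,-0.6,0,0,0,255,0,0,-0.8,0,0,0,255,0,0,-0.8,0,0,0,255])

```text
time_s: 19.3
position: [0.5799, -0.0309, 0.0182]
orientation: [3.142, -0.003, 0.084]
wrist_force: [-0.4, -0.1, -0.3]
finger_gap: 0.363
```

```bash
python3 st.py j
```

```text
19.4 [ 0.5799 -0.031   0.0182] [ 1.7999e+02 -1.5000e-01  4.7800e+00] 0.003 gap 0.364 F [ 0.5  0.3 -0.6] M [-0.01 -0.   -0.01]
```

View pics/side_j.png

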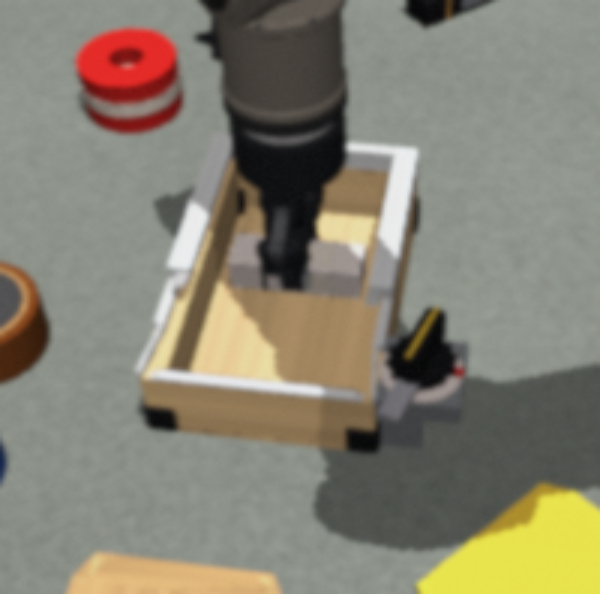

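send_rows(plan=[0,0,0,0,0,0,180,0,0,0,0,0,0,130,0,0,0,0,0,0,110,0,0,0.2,0,0,0,110,0,0,2,0,0,0,110])

```text
time_s: 19.9
position: [0.5784, -0.0308, 0.037]
orientation: [-3.142, 0.001, 0.083]
wrist_force: [-1.0, -0.0, 1.3]
finger_gap: 0.569
```

send_rows(plan=[0,0,4,0,0,0,110,0,0,8,0,0,0,110,0,0,12,0,0,0,0,0,-1,15,0,0,0,0,0,-3,17,0,0,0,0])

```text
time_s: 20.4
position: [0.5806, -0.0604, 0.2113]
orientation: [-3.141, -0.005, 0.086]
wrist_force: [-0.5, -0.5, -1.6]
finger_gap: 0.999
```

```bash
python3 st.py k
```

```text
20.5 [ 0.5806 -0.0648  0.2123] [179.89  -0.47   4.53] 0.075 gap 1.001 F [-0.4 -1.   1.5] M [ 0.01 -0.01  0.06]
```

View pics/wrist_k.png

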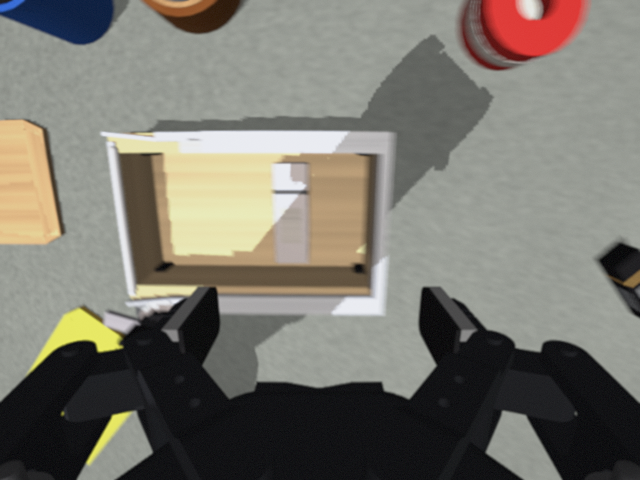

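send_rows(plan=[-0.5,-3.6,0,0,0,4.4,0,-1,-7.2,0,0,0,8.8,0,-1.5,-10.8,0,0,0,13.2,0,-2,-14.4,0,0,0,17.6,0,-2.5,-18,0,0,0,22,0])

```text
time_s: 21.0
position: [0.554, -0.2416, 0.2076]
orientation: [-3.141, -0.002, 0.471]
wrist_force: [0.7, 0.9, 0.8]
finger_gap: 1.0
```

send_rows(plan=[-0.5,-3.6,-1,0,0,4.4,0,-1,-7.2,-3,0,0,8.8,0,-1.5,-10.8,-5,0,0,13.2,0,-2,-14.4,-7,0,0,17.6,0,-2.4,-17.8,-8.5,0,0,22.2,0])

```text
time_s: 21.5
position: [0.5297, -0.4195, 0.1211]
orientation: [-3.139, -0.002, 0.857]
wrist_force: [0.3, 0.2, 0.3]
finger_gap: 1.003
```

send_rows(plan=[0,0,0,0,0,0,0,0,0,0,0,0,0,0,0,0,0,0,0,0,0,0,0,0,0,0,0,0,0,0,0,0,0,0,0])

```text
time_s: 22.0
position: [0.5317, -0.4176, 0.1232]
orientation: [3.141, -0.003, 0.857]
wrist_force: [-0.2, 0.7, 0.4]
finger_gap: 0.997
```

```bash
python3 look.py l
```

```text
carton1_mid 0.77 [322.1 238.6] [ 46.5 131.7] 2.1 [[ 0.5325 -0.4209  0.024 ]]
22.15 [ 0.5312 -0.4183  0.1231] [ 1.7997e+02 -1.3000e-01  4.9030e+01] 0.007 [ 0.05  0.73  0.8   1.68 -0.61  1.    0.36]
```

View pics/wrist_l.png

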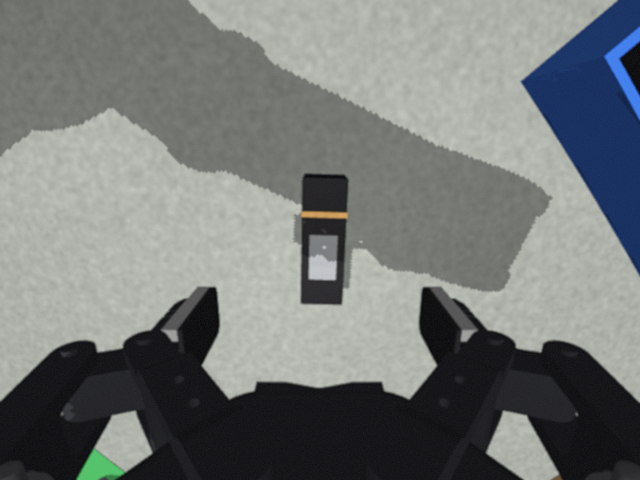

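send_rows(plan=[0.1,-0.2,-4,0,0,0,0,0.1,-0.2,-8,0,0,0,0,0.1,-0.2,-10.5,0,0,0,0,0.1,-0.2,-11.4,0,0,0,60,0.1,-0.2,-11.4,0,0,0,120])

```text
time_s: 22.65
position: [0.5312, -0.4206, 0.008]
orientation: [-3.14, -0.002, 0.855]
wrist_force: [0.3, 0.0, 0.4]
finger_gap: 0.69
```

send_rows(plan=[0,0,0,0,0,0,160,0,0,0,0,0,0,200,0,0,0,0,0,0,255,0,0,0,0,0,0,255,0,0,0,0,0,0,255])

```text
time_s: 23.15
position: [0.5328, -0.4222, 0.0109]
orientation: [3.138, -0.002, 0.855]
wrist_force: [0.5, 0.3, 6.9]
finger_gap: 0.362
```

```bash
python3 st.py m
```

```text
23.25 [ 0.5328 -0.4222  0.0109] [ 1.7979e+02 -1.4000e-01  4.8970e+01] 0.002 gap 0.364 F [0.5 0.3 7.9] M [ 0.03  0.13 -0.03]
```

View pics/wrist_m.png

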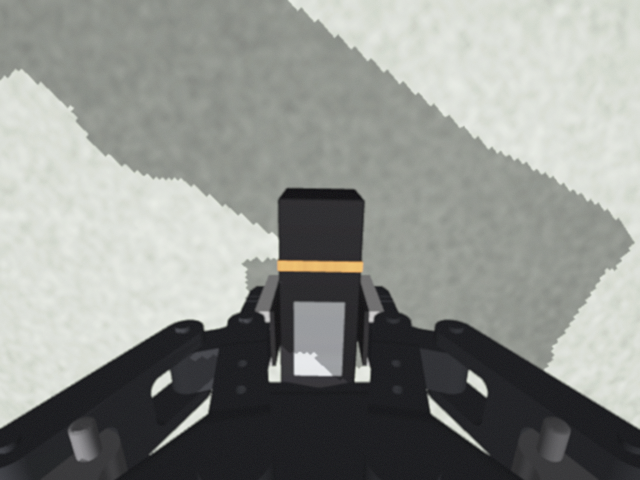

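send_rows(plan=[0,0,3,0,0,0,255,0,0,7,0,0,0,255,0,0,11,0,0,0,255,0.2,3,14,0,0,-2,255,0.5,7,15,0,0,-5,255])

```text
time_s: 23.75
position: [0.5368, -0.3542, 0.1634]
orientation: [3.134, -0.003, 0.761]
wrist_force: [0.9, 0.6, -0.4]
finger_gap: 0.368
```

send_rows(plan=[0.4,4.4,0,0,0,-5,255,0.8,8.8,0,0,0,-10,255,1.2,13.2,0,0,0,-15,255,1.6,17.6,0,0,0,-20,255,2,22,0,0,0,-25,255])

```text
time_s: 24.25
position: [0.5567, -0.129, 0.1593]
orientation: [-3.141, -0.003, 0.328]
wrist_force: [-0.0, -0.6, -1.0]
finger_gap: 0.364
```

send_rows(plan=[0.4,4.4,0,0,0,-5,255,0.8,8.8,0,0,0,-10,255,1.2,13.2,0,0,0,-14.2,255,1.6,17,0,0,0,-14.2,255,1.6,17,0,0,0,-14.2,255])

```text
time_s: 24.75
position: [0.5734, 0.0465, 0.1582]
orientation: [-3.139, -0.002, 0.094]
wrist_force: [0.6, -0.1, -1.6]
finger_gap: 0.363
```

send_rows(plan=[0,0,0,0,0,0,255,0,0,0,0,0,0,255,0,0,0,0,0,0,255,0,0,0,0,0,0,255,0,0,0,0,0,0,255])

```text
time_s: 25.25
position: [0.5726, 0.0381, 0.1589]
orientation: [-3.142, -0.002, 0.082]
wrist_force: [-0.1, 0.1, -0.8]
finger_gap: 0.367
```

```bash
python3 st.py n
```

```text
25.35 [0.5726 0.0385 0.1589] [ 1.80e+02 -1.20e-01  4.73e+00] 0.005 gap 0.366 F [ 0.1  1.1 -1.4] M [-0.03 -0.07 -0.04]
```

View pics/wrist_n.png

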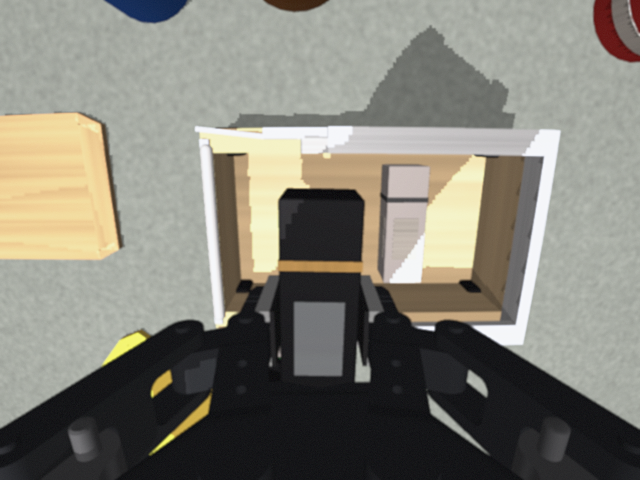

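Aligned over the free part of the case. Lowering.

send_rows(plan=[0.1,0,-3,0,0,0,255,0.1,0,-6,0,0,0,255,0.1,0,-9,0,0,0,255,0.1,0,-12,0,0,0,255,0.1,0,-13.3,0,0,0,255])

```text
time_s: 25.85
position: [0.5723, 0.0391, 0.0235]
orientation: [3.141, 0.001, 0.083]
wrist_force: [-0.3, 0.2, 0.3]
finger_gap: 0.364
```

send_rows(plan=[0,0,0,0,0,0,255,0,0,-0.3,0,0,0,255,0,0,-0.6,0,0,0,255,0,0,-0.75,0,0,0,255,0,0,-0.75,0,0,0,255])

```text
time_s: 26.35
position: [0.5742, 0.0391, 0.0189]
orientation: [3.142, -0.003, 0.084]
wrist_force: [0.8, -0.2, 0.5]
finger_gap: 0.368
```

send_rows(plan=[0,0,0,0,0,0,180,0,0,0,0,0,0,130,0,0,0,0,0,0,110,0,0,0.2,0,0,0,110,0,0,2,0,0,0,110])

```text
time_s: 26.85
position: [0.5723, 0.0391, 0.0372]
orientation: [3.141, 0.001, 0.083]
wrist_force: [-0.5, -0.0, -0.1]
finger_gap: 0.571
```

send_rows(plan=[0,0,4,0,0,0,110,0,0,8,0,0,0,110,0,0,12,0,0,0,0,0,0,16,0,0,0,0,0,0,18,0,0,0,0])

```text
time_s: 27.35
position: [0.5747, 0.0384, 0.2217]
orientation: [3.142, -0.006, 0.083]
wrist_force: [0.7, -0.4, -0.6]
finger_gap: 0.999
```

```bash
python3 st.py o
```

```text
27.45 [0.5753 0.0386 0.2213] [-179.98   -0.41    4.77] 0.059 gap 0.997 F [ 0.6  0.2 -0. ] M [-0.03 -0.01 -0.  ]
```

View pics/wrist_o.png

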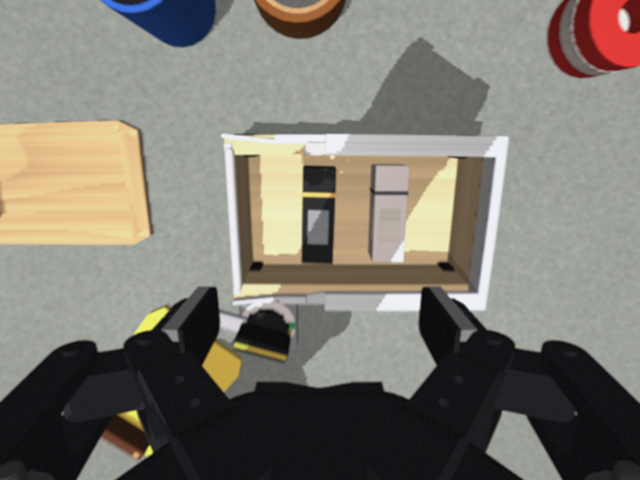

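send_rows(plan=[0,4,0,0,0,0,0,0,8.5,0,0,0,0,0,0,13,0,0,0,0,0,0,17.5,0,0,0,0,0,-0.1,22,-2,0,0,0,0])

```text
time_s: 27.95
position: [0.5734, 0.2609, 0.199]
orientation: [-3.141, -0.005, 0.083]
wrist_force: [0.7, 0.0, -0.0]
finger_gap: 1.001
```

send_rows(plan=[0,4.5,-2,0,0,0,0,0,9,-4,0,0,0,0,0,12,-6,0,0,0,0,0,14.8,-7,0,0,0,0,0,14.8,-7,0,0,0,0])

```text
time_s: 28.45
position: [0.5696, 0.4119, 0.1238]
orientation: [3.141, 0.003, 0.09]
wrist_force: [-0.1, 1.0, -0.3]
finger_gap: 1.001
```

send_rows(plan=[0,0,0,0,0,0,0,0,0,0,0,0,0,0,0,0,0,0,0,0,0,0,0,0,0,0,0,0,0,0,0,0,0,0,0])

```text
time_s: 28.95
position: [0.5729, 0.4065, 0.1287]
orientation: [-3.141, -0.002, 0.082]
wrist_force: [-0.3, 0.6, 0.3]
finger_gap: 1.002
```

```bash
python3 st.py p
python3 - <<'E'
from h import *
st=bot.get_state(); c=cam('wrist',st); np.savez('cp.npz',K=c[0],k1=c[1],M=c[2]); print(st['q'].round(2))
E
```

```text
29.05 [0.5728 0.4068 0.1286] [-1.7999e+02 -1.3000e-01  4.7500e+00] 0.004 gap 1.001 F [-0.5  0.1  0.4] M [-0.   -0.01 -0.02]
[-1.34  0.91  1.09  1.62 -0.87  1.17 -1.53]
```

View pics/wrist_p.png

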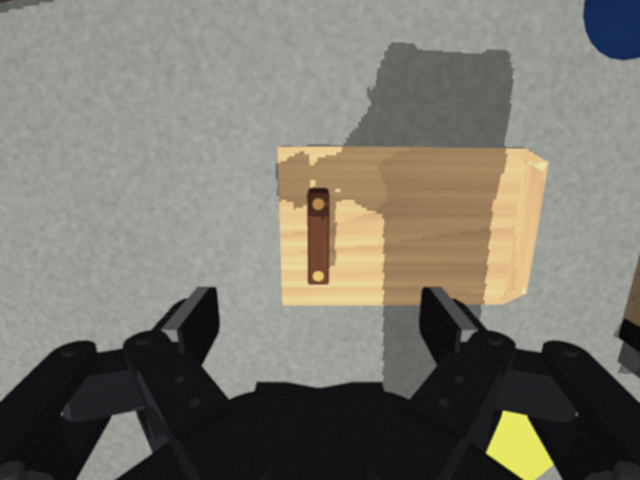

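Run:
```python
from h import *
d=np.load('cp.npz'); c=(d['K'],float(d['k1']),d['M'])
s=unproj(c,[(318.5,203.5),(318,276)],.037); print(s.round(4),s.mean(0).round(4),np.degrees(np.arctan2(*(s[0]-s[1])[1::-1])))
e=unproj(c,[(277,147),(283,304)],.007); print(e.round(4),np.linalg.norm(e[0]-e[1]),np.degrees(np.arctan2(*(e[0]-e[1])[1::-1])))
```

```text
[[0.5986 0.4088 0.037 ]
 [0.5443 0.4046 0.037 ]] [0.5714 0.4067 0.037 ] 4.417450770930362
[[0.6342 0.4435 0.007 ]
 [0.5039 0.4316 0.007 ]] 0.13088690319239973 5.2552754958098875
```

send_rows(plan=[0,0,-4,0,0,0,0,0,0,-8,0,0,0,0,0,0,-10.8,0,0,0,0,0,0,-11.7,0,0,0,60,0,0,-11.7,0,0,0,120])

```text
time_s: 29.55
position: [0.5722, 0.4066, 0.0105]
orientation: [3.14, -0.001, 0.083]
wrist_force: [-0.1, 0.7, 0.1]
finger_gap: 0.693
```

send_rows(plan=[0,0,0,0,0,0,160,0,0,0,0,0,0,200,0,0,0,0,0,0,255,0,0,0,0,0,0,255,0,0,0,0,0,0,255], grip_force=45)

```text
time_s: 30.05
position: [0.5737, 0.4074, 0.0132]
orientation: [-3.14, -0.004, 0.083]
wrist_force: [-0.9, -0.5, 6.1]
finger_gap: 0.175
```

```bash
python3 st.py q
```

```text
30.15 [0.5737 0.4074 0.0132] [-179.93   -0.25    4.78] 0.002 gap 0.179 F [-1.3  0.1  6.4] M [-0.1   0.16 -0.04]
```

View pics/wrist_q.png

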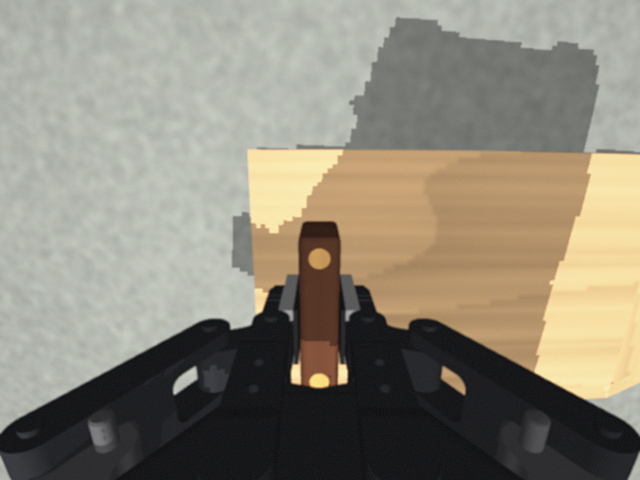

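send_rows(plan=[0,0,2,0,0,0,255,0,0,5,0.5,0.04,0,255,0,-1,9,1,0.08,0,255,0,-3,12,1.5,0.13,0,255,-0.3,-6,12.3,2.05,0.17,0,255])

```text
time_s: 30.65
position: [0.5721, 0.3484, 0.1399]
orientation: [-3.102, -0.009, 0.086]
wrist_force: [1.0, -0.7, -1.3]
finger_gap: 0.179
```

send_rows(plan=[-0.3,-2.5,0,0,0,0,255,-0.5,-5,0,0,0,0,255,-0.8,-7.5,0,0,0,0,255,-1,-9,0,0,0,0,255,-1.2,-10,0,0,0,0,255])

```text
time_s: 31.15
position: [0.5577, 0.2458, 0.1352]
orientation: [-3.105, -0.003, 0.082]
wrist_force: [-0.0, 0.7, -0.6]
finger_gap: 0.18
```

send_rows(plan=[0,0,0,0,0,0,255,0,0,0,0,0,0,255,0,0,0,0,0,0,255,0,0,0,0,0,0,255,0,0,0,0,0,0,255])

```text
time_s: 31.65
position: [0.5577, 0.2476, 0.1342]
orientation: [-3.106, -0.002, 0.084]
wrist_force: [-0.0, -0.0, -2.4]
finger_gap: 0.176
```

```bash
python3 st.py r
```

```text
31.75 [0.5576 0.2473 0.1342] [-1.7796e+02 -1.2000e-01  4.8000e+00] 0.003 gap 0.177 F [-0.   0.1 -2.1] M [ 0.02  0.   -0.06]
```

View pics/wrist_r.png

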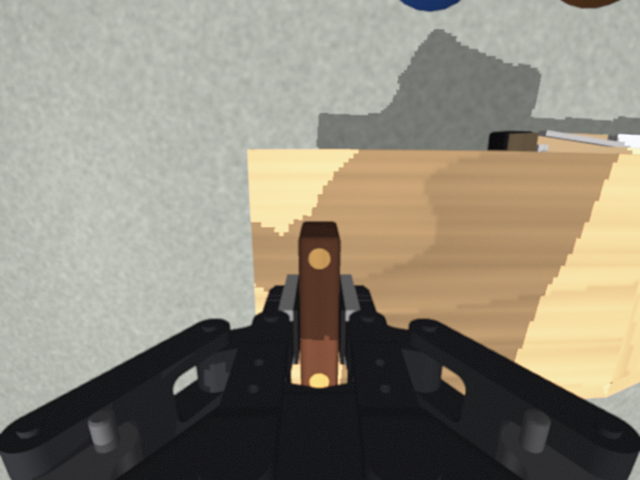

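View pics/side_r.png

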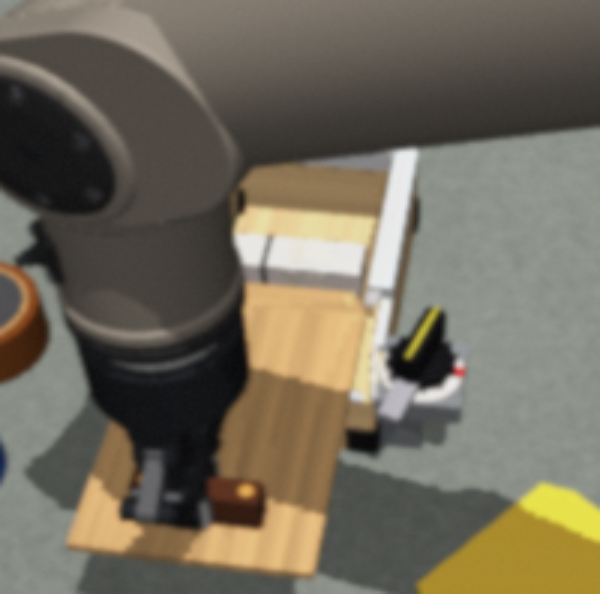

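send_rows(plan=[0.1,0,-1.5,0,0,0,255,0.1,0,-3,0,0,0,255,0.1,0,-3.8,0,0,0,255,0.1,0,-4.2,0,0,0,255,0.1,0,-4.2,0,0,0,255])

```text
time_s: 32.25
position: [0.5583, 0.2466, 0.0914]
orientation: [-3.107, -0.001, 0.083]
wrist_force: [0.2, -0.6, -1.4]
finger_gap: 0.176
```

send_rows(plan=[0,0,0,0,0,0,255,0,0,0,0,0,0,255,0,0,0,0,0,0,255,0,0,0,0,0,0,255,0,0,0,0,0,0,255])

```text
time_s: 32.75
position: [0.5587, 0.2471, 0.0925]
orientation: [-3.106, -0.002, 0.083]
wrist_force: [-0.7, -0.8, -1.2]
finger_gap: 0.177
```

```bash
python3 st.py s
```

```text
32.85 [0.5587 0.247  0.0924] [-1.7795e+02 -1.3000e-01  4.7700e+00] 0.002 gap 0.179 F [ 0.9  0.5 -1.9] M [ 0.02 -0.01 -0.01]
```

View pics/side_s.png

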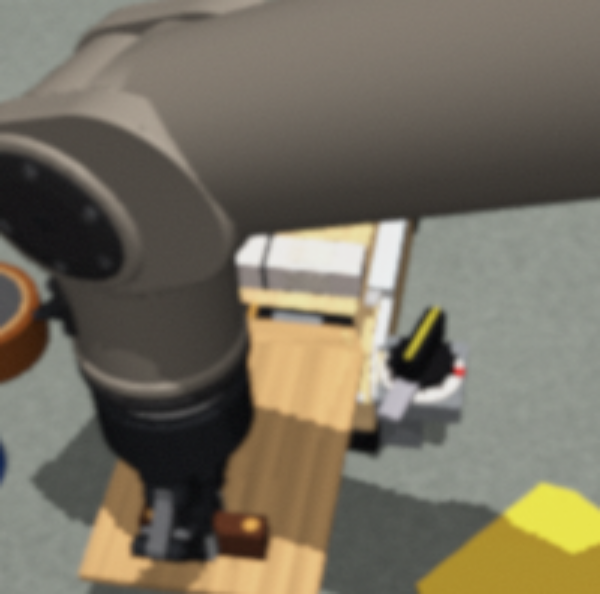

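send_rows(plan=[0.08,-1,-0.08,0,0,0,255,0.2,-2.5,-0.13,0,0,0,255,0.33,-4,-0.18,0,0,0,255,0.45,-5.5,-0.24,0,0,0,255,0.58,-7,-0.3,0,0,0,255])

```text
time_s: 33.35
position: [0.5646, 0.1749, 0.0894]
orientation: [-3.106, -0.002, 0.082]
wrist_force: [0.8, 0.1, -1.9]
finger_gap: 0.178
```

```bash
python3 st.py t; python3 st.py
```

```text
33.45 [0.5647 0.1732 0.0896] [-1.7801e+02 -1.4000e-01  4.4900e+00] 0.032 gap 0.183 F [ 1.4 -0.4 -0.7] M [ 0.01 -0.04 -0.03]
33.45 [0.5647 0.1732 0.0896] [-1.7801e+02 -1.4000e-01  4.4900e+00] 0.032 gap 0.183 F [ 1.4 -0.4 -0.7] M [ 0.01 -0.04 -0.03]
```

View pics/side_t.png

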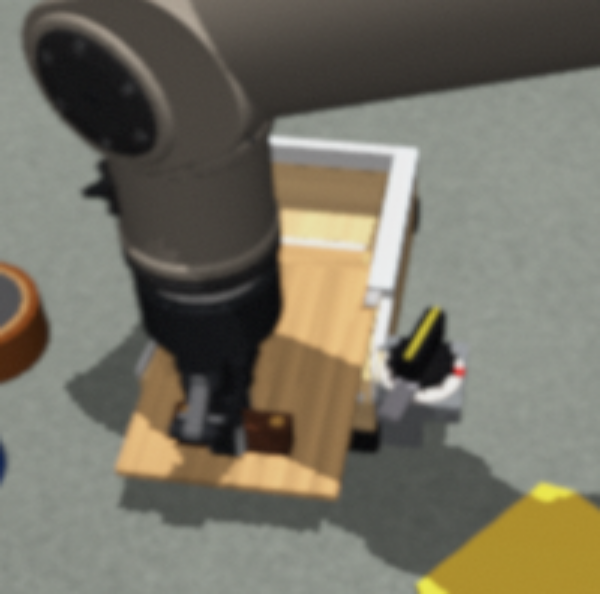

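View pics/wrist_t.png

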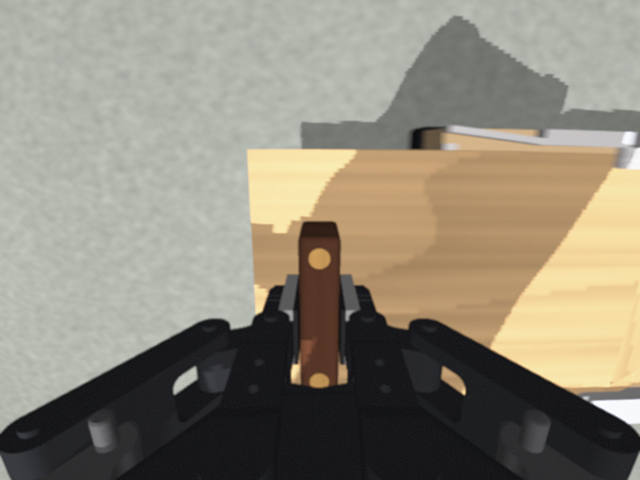

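send_rows(plan=[0.16,-2,-0.07,0,0,0,255,0.33,-4,-0.14,0,0,0,255,0.5,-6,-0.22,0,0,0,255,0.65,-7.8,-0.29,0,0,0,255,0.75,-9,-0.35,0,0,0,255])

```text
time_s: 33.95
position: [0.5721, 0.0859, 0.0859]
orientation: [-3.106, -0.002, 0.082]
wrist_force: [0.5, -0.4, -0.9]
finger_gap: 0.181
```

send_rows(plan=[0,0,0,0,0,0,255,0,0,0,0,0,0,255,0,0,0,0,0,0,255,0,0,0,0,0,0,255,0,0,0,0,0,0,255])

```text
time_s: 34.45
position: [0.5719, 0.0878, 0.0857]
orientation: [-3.106, -0.002, 0.085]
wrist_force: [-0.0, 0.3, -1.0]
finger_gap: 0.178
```

```bash
python3 st.py u; python3 st.py
```

```text
34.55 [0.5719 0.0875 0.0858] [-1.7795e+02 -1.2000e-01  4.8200e+00] 0.003 gap 0.178 F [-1.1 -0.4 -1.7] M [0.05 0.06 0.  ]
34.55 [0.5719 0.0875 0.0858] [-1.7795e+02 -1.2000e-01  4.8200e+00] 0.003 gap 0.178 F [-1.1 -0.4 -1.7] M [0.05 0.06 0.  ]
```

View pics/side_u.png

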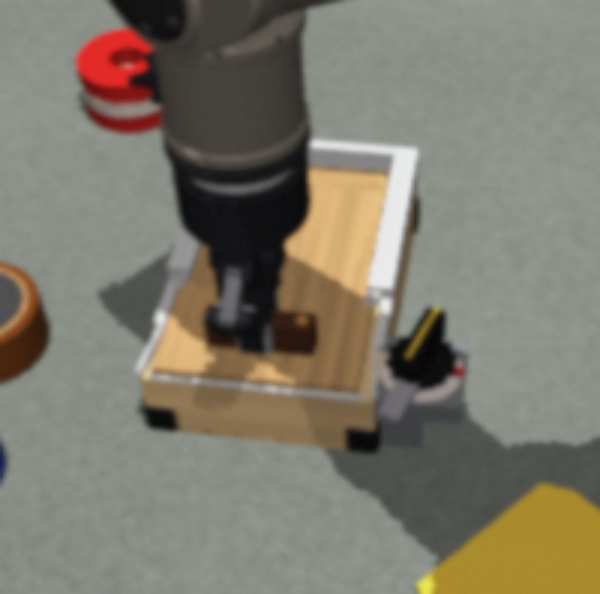

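View pics/wrist_u.png

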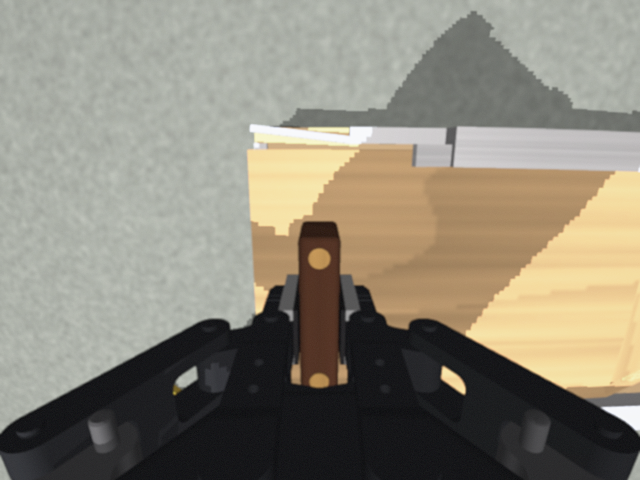

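send_rows(plan=[0.03,-0.4,-0.01,0,0,0,255,0.06,-0.7,-0.02,0,0,0,255,0.09,-1.05,-0.03,0,0,0,255,0.09,-1.05,-0.03,0,0,0,255,0.09,-1.05,-0.03,0,0,0,255])

```text
time_s: 35.05
position: [0.5729, 0.0762, 0.0855]
orientation: [-3.106, -0.002, 0.083]
wrist_force: [-0.6, -0.3, -1.2]
finger_gap: 0.178
```

```bash
python3 st.py v; python3 st.py
```

```text
35.15 [0.5728 0.0763 0.0855] [-1.7797e+02 -1.2000e-01  4.7600e+00] 0.003 gap 0.177 F [-0.4 -0.7 -1.4] M [ 0.05 -0.   -0.01]
35.15 [0.5728 0.0763 0.0855] [-1.7797e+02 -1.2000e-01  4.7600e+00] 0.003 gap 0.177 F [-0.4 -0.7 -1.4] M [ 0.05 -0.   -0.01]
```

View pics/wrist_v.png

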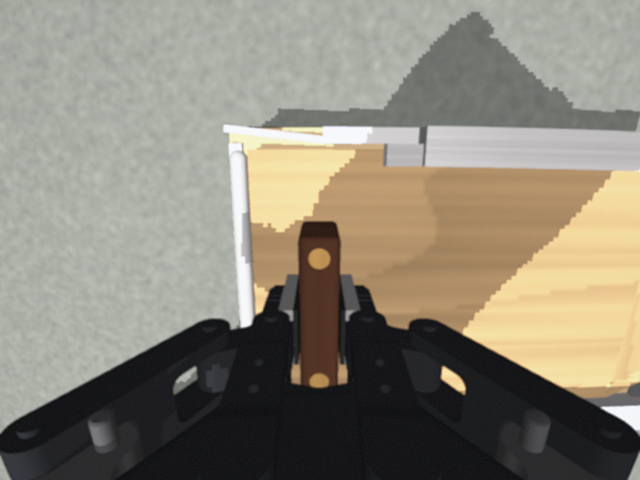

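send_rows(plan=[0,0.01,-0.2,-0.6,-0.05,0,255,0,0.03,-0.4,-1.2,-0.1,0,255,0,0.05,-0.6,-1.8,-0.15,0,255,0,0.05,-0.7,-2.05,-0.17,0,255,0,0.05,-0.7,-2.05,-0.17,0,255])

```text
time_s: 35.65
position: [0.5729, 0.0769, 0.0791]
orientation: [3.141, -0.002, 0.083]
wrist_force: [-2.9, -0.3, 8.3]
finger_gap: 0.177
```

```bash
python3 st.py w; python3 st.py
```

```text
35.75 [0.5729 0.0769 0.0791] [ 1.7998e+02 -1.3000e-01  4.7700e+00] 0.003 gap 0.178 F [-3.   0.2  7.3] M [0.07 0.48 0.  ]
35.75 [0.5729 0.0769 0.0791] [ 1.7998e+02 -1.3000e-01  4.7700e+00] 0.003 gap 0.178 F [-3.   0.2  7.3] M [0.07 0.48 0.  ]
```

View pics/side_w.png

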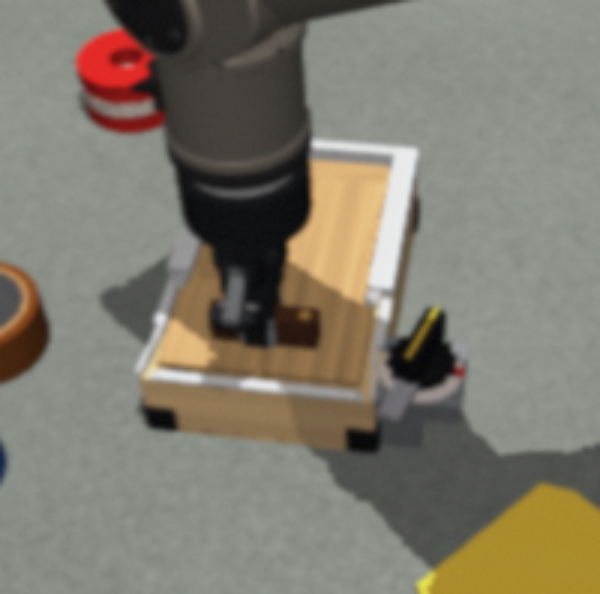

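send_rows(plan=[0,0,0.1,0,0,0,200,0,0,0.1,0,0,0,100,0,0,0.1,0,0,0,0,0,0,0.1,0,0,0,0,0,0,0.1,0,0,0,0])

```text
time_s: 36.25
position: [0.5729, 0.077, 0.0794]
orientation: [3.141, -0.002, 0.083]
wrist_force: [-0.1, -0.4, 0.4]
finger_gap: 0.886
```

send_rows(plan=[0,0,3,0,0,0,0,0,0,7,0,0,0,0,0,0,11,0,0,0,0,-2,0,13,0,0,8,0,-4,0,13,0,0,16,0])

```text
time_s: 36.75
position: [0.5345, 0.0762, 0.2122]
orientation: [3.14, -0.007, 0.368]
wrist_force: [0.4, -0.1, -0.5]
finger_gap: 1.0
```

send_rows(plan=[-1.3,0,0,0,0,8,0,-2.6,0,0,0,0,16,0,-3.9,0,0,0,0,24,0,-5.2,0.2,-1,0,0,32,0,-6.5,0.3,-2,0,0,40,0])

```text
time_s: 37.25
position: [0.4675, 0.0801, 0.1895]
orientation: [3.141, -0.003, 1.066]
wrist_force: [-0.2, -0.5, -0.3]
finger_gap: 0.995
```

send_rows(plan=[0,0,0,0,0,8,0,0,0,0,0,0,16,0,0,0,0,0,0,17.4,0,0,0,0,0,0,17.4,0,0,0,0,0,0,17.4,0])

```text
time_s: 37.75
position: [0.4679, 0.0798, 0.1895]
orientation: [3.141, -0.002, 1.361]
wrist_force: [0.3, -0.7, 0.3]
finger_gap: 0.998
```

```bash
python3 st.py x; python3 st.py
```

```text
37.85 [0.4679 0.0799 0.1895] [ 1.7998e+02 -1.0000e-01  7.8070e+01] 0.008 gap 1.004 F [ 1.2 -0.7 -0.2] M [0.03 0.04 0.01]
37.85 [0.4679 0.0799 0.1895] [ 1.7998e+02 -1.0000e-01  7.8070e+01] 0.008 gap 1.004 F [ 1.2 -0.7 -0.2] M [0.03 0.04 0.01]
```

View pics/wrist_x.png

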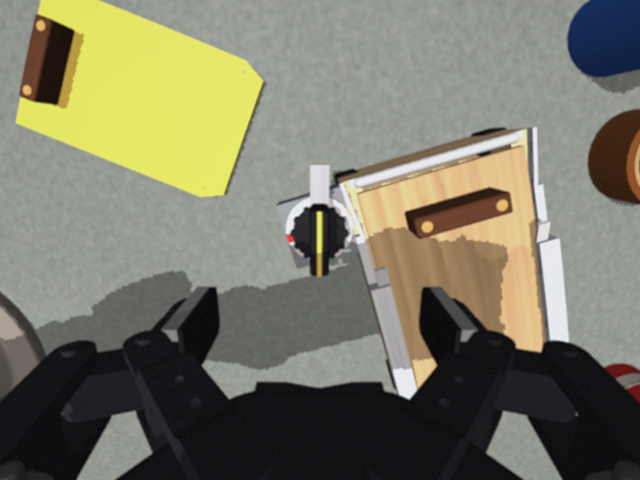

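View pics/side_x.png

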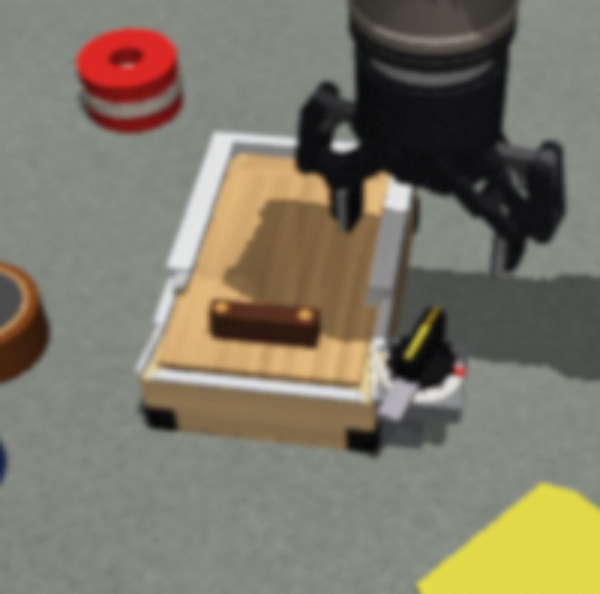

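send_rows(plan=[0,0,-3,0,0,0,0,0,0,-6,0,0,0,60,0,0,-9,0,0,0,80,0,0,-10.4,0,0,0,100,0,0,-10.4,0,0,0,130], grip_force=60)

```text
time_s: 38.35
position: [0.4666, 0.0794, 0.0838]
orientation: [-3.139, 0.001, 1.363]
wrist_force: [-0.7, -0.1, 0.1]
finger_gap: 0.492
```

send_rows(plan=[0,0,0,0,0,0,170,0,0,0,0,0,0,200,0,0,0,0,0,0,255,0,0,0,0,0,0,255,0,0,0,0,0,0,255])

```text
time_s: 38.85
position: [0.4683, 0.0803, 0.0866]
orientation: [3.141, -0.004, 1.364]
wrist_force: [-1.9, -0.5, 4.3]
finger_gap: 0.152
```

```bash
python3 st.py y; python3 st.py
```

```text
38.95 [0.4683 0.0803 0.0866] [179.94  -0.21  78.17] 0.003 gap 0.147 F [-2.1 -0.4  5.9] M [-0.08  0.43 -0.04]
38.95 [0.4683 0.0803 0.0866] [179.94  -0.21  78.17] 0.003 gap 0.147 F [-2.1 -0.4  5.9] M [-0.08  0.43 -0.04]
```

View pics/wrist_y.png

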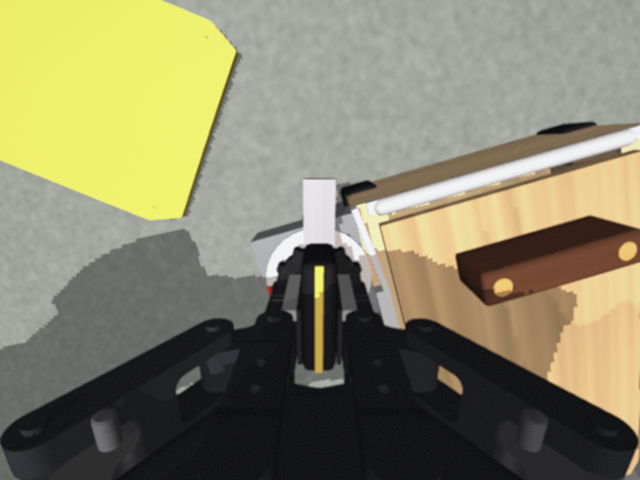

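send_rows(plan=[0,0,0,0,0,-6,255,0,0,0,0,0,-13,255,0,0,0,0,0,-20,255,0,0,0,0,0,-27,255,0,0,0,0,0,-34,255])

```text
time_s: 39.45
position: [0.4685, 0.0801, 0.0866]
orientation: [3.141, -0.004, 0.766]
wrist_force: [-1.0, -0.4, 2.1]
finger_gap: 0.153
```

```bash
python3 st.py
```

```text
39.45 [0.4685 0.0801 0.0866] [179.97  -0.23  43.91] 0.918 gap 0.153 F [-1.  -0.4  2.1] M [-0.3   0.29  0.07]
```

send_rows(plan=[0,0,0,0,0,-7,255,0,0,0,0,0,-14,255,0,0,0,0,0,-21,255,0,0,0,0,0,-28,255,0,0,0,0,0,-34,255])

```text
time_s: 39.95
position: [0.4686, 0.0799, 0.0866]
orientation: [3.141, -0.004, 0.173]
wrist_force: [-1.6, -2.0, 4.3]
finger_gap: 0.156
```

send_rows(plan=[0,0,0,0,0,-3,255,0,0,0,0,0,-5,255,0,0,0,0,0,-6.5,255,0,0,0,0,0,-6.5,255,0,0,0,0,0,-6.5,255])

```text
time_s: 40.45
position: [0.4686, 0.0799, 0.0866]
orientation: [3.141, -0.004, 0.066]
wrist_force: [-1.1, -1.5, 6.0]
finger_gap: 0.152
```

```bash
python3 st.py z
```

```text
40.55 [0.4686 0.0798 0.0866] [179.98  -0.22   3.78] 0.002 gap 0.151 F [-2.4 -1.5  4.7] M [-0.54  0.25  0.57]
```

View pics/wrist_z.png

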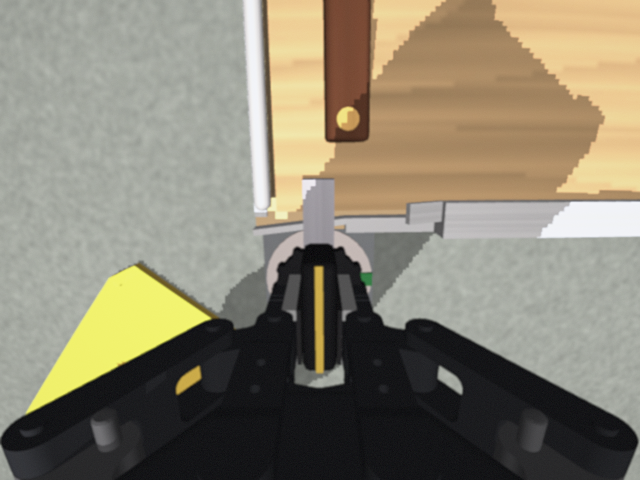

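View pics/side_z.png

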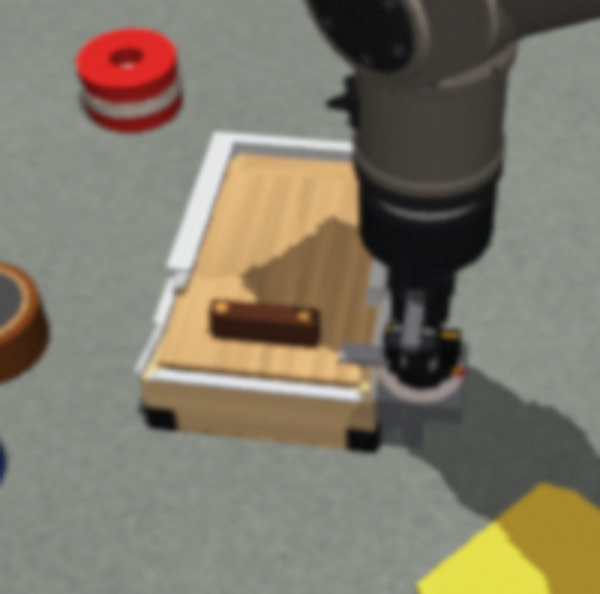

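send_rows(plan=[0,0,0,0,0,0,200,0,0,0,0,0,0,120,0,0,0,0,0,0,90,0,0,0.5,0,0,0,90,0,0,2,0,0,0,90])

```text
time_s: 41.05
position: [0.4671, 0.0799, 0.1053]
orientation: [3.141, -0.0, 0.064]
wrist_force: [0.8, -0.1, -0.7]
finger_gap: 0.649
```

send_rows(plan=[0,0,4,0,0,0,90,0,0,8,0,0,0,90,0,0,12,0,0,0,0,2,0,14,0,0,0,0,4,-2,15,0,0,0,0])

```text
time_s: 41.55
position: [0.5093, 0.0629, 0.2577]
orientation: [-3.14, -0.005, 0.07]
wrist_force: [-0.3, 0.1, 0.4]
finger_gap: 0.999
```

send_rows(plan=[0,0,0,0,0,0,0,0,0,0,0,0,0,0,0,0,0,0,0,0,0,0,0,0,0,0,0,0,0,0,0,0,0,0,0])

```text
time_s: 42.05
position: [0.5073, 0.0605, 0.2551]
orientation: [3.141, -0.001, 0.065]
wrist_force: [0.4, 0.2, -0.4]
finger_gap: 0.999
```

```bash
python3 st.py A
python3 - <<'E'
from h import *
im=bot.get_image('side'); cv2.imwrite('pics/sideA2.png',im[:,:,::-1])
st=bot.get_state(); c=cam('wrist',st); np.savez('cA.npz',K=c[0],k1=c[1],M=c[2])
im=cv2.imread('pics/wrist_A.png'); p=(.5765,.0033,.0826)
for z,L in [(103,[(-35,67),(35,67),(35,83),(-35,83)]),(111.5,[(-126,78),(-78,78),(-78,92),(-126,92)]),(77,[(-102,85),(-50,85)])]:
    u=proj(c,case_pts(p,[(x,y,z) for x,y in L])); cv2.polylines(im,[(u*16).astype(np.int32)],True,(0,0,255),1,shift=4)
cv2.imwrite('pics/wA.png',im)
E
```

```text
42.15 [0.5075 0.0603 0.2552] [ 1.7998e+02 -9.0000e-02  3.7000e+00] 0.004 gap 1.001 F [-0.9  0.3  0.4] M [-0.03  0.03  0.03]
```

View pics/wA.png

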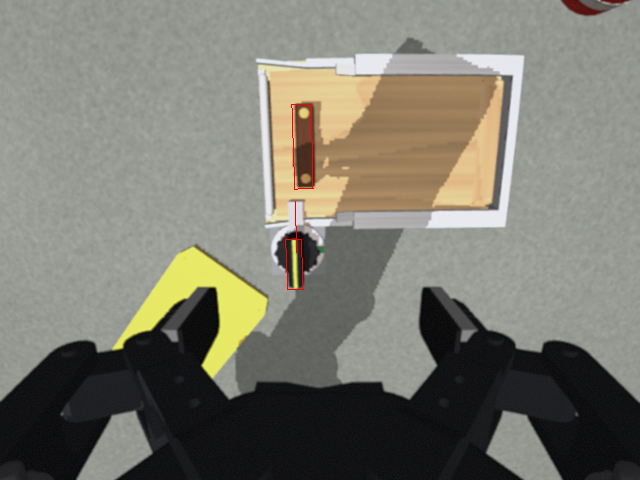

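View pics/side_A.png

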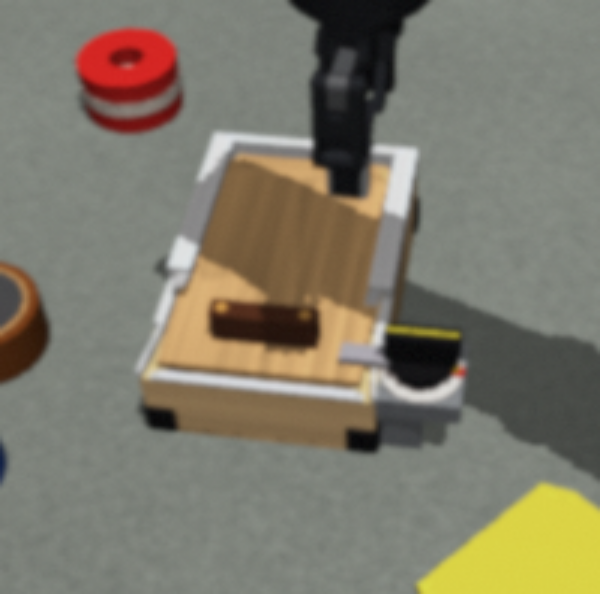

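Run:
```python
from h import *
im=cv2.imread('pics/wrist_A.png'); cv2.imwrite('pics/wAz.png',cv2.resize(im[190:300,250:350],None,fx=6,fy=5,interpolation=cv2.INTER_CUBIC))
d=np.load('cA.npz'); c=(d['K'],float(d['k1']),d['M'])
g=im[235:292,280:312].astype(int); m=(g[...,1]>110)&(g[...,2]>110)&(g[...,0]<g[...,1]-40); ys,xs=np.nonzero(m); print(len(xs))
w=unproj(c,np.c_[xs+280,ys+235],.1115)[:,:2]; v=np.linalg.svd(w-w.mean(0))[2][0]; print(w.mean(0),'ang rel case',np.arctan2(v[1],v[0])-.0826, np.ptp(w@v))
```

```text
254
[0.46876128 0.07934977] ang rel case -3.143823847160471 0.04688004479871233
```

View pics/wAz.png

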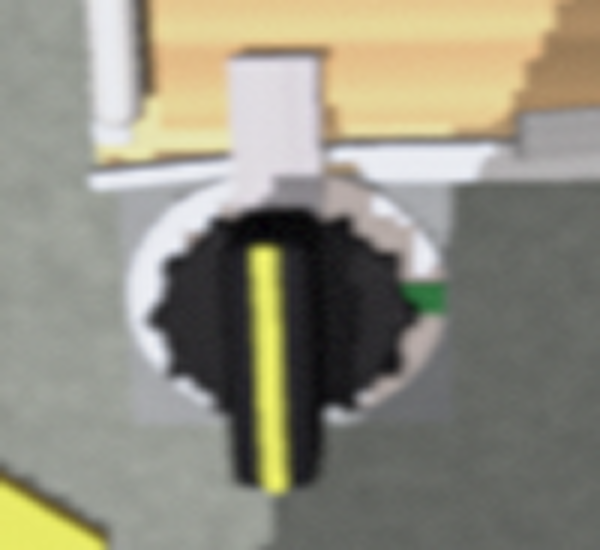

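Run:
```python
from h import *
snap('top','top_fin.png')
for n in ['label_roll','tape_roll','pen_pot','carton0_mid','carton1_mid','carton2_mid','carton3_mid']: print(n,[(np.round(d['position'],3),round(d['p'],2)) for d in bot.search_frame('top',n)])
```

```text
label_roll [(array([ 0.771, -0.209,  0.06 ]), 0.93)]
tape_roll [(array([0.781, 0.069, 0.051]), 0.62)]
pen_pot [(array([0.75 , 0.178, 0.098]), 0.64)]
carton0_mid [(array([0.509, 0.007, 0.085]), 0.42)]
carton1_mid [(array([ 0.771, -0.209,  0.062]), 0.3)]
carton2_mid [(array([0.514, 0.009, 0.086]), 0.16)]
carton3_mid []
```

View pics/top_fin.png

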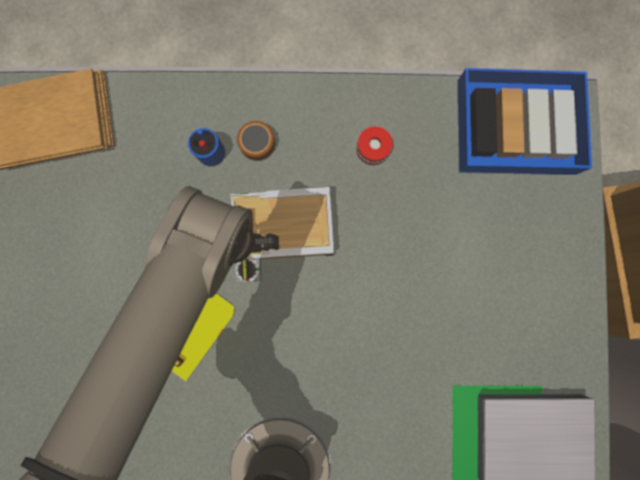

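View pics/sideA2.png

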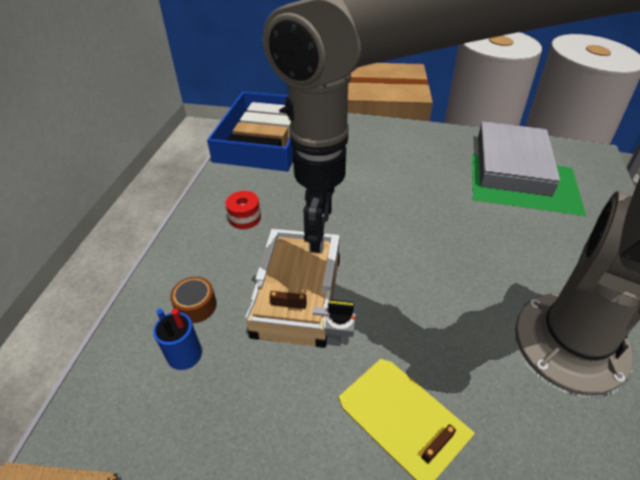

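The pictures show the lid shut, the tongue lying over it, no cartons left loose on the bench, and the rolls and pen pot where they were. Handing in.

```bash
python3 -c "
from cell import bot
print(bot.finish_job())"
```

```text
the job is handed in; nothing more can be done
None
```

The transit case is packed, closed and locked, and I handed the job in at about 42 s of the 210 s allowed.

- **Lid off:** I tilted its bar end over the stop lip, slid it out of the grooves and laid it flat on the bench, bar upwards.
- **Cartons:** Only the white and the black carton were loose at this start. Both lie on their sides, flat on the case floor, with their long axes across the case. I put them 70 mm apart, not on the 50 mm spacing, to leave room for the fingers. I left the four plain cartons in the blue tray alone as look-alikes. The black carton was knocked a little aside during the run, so I measured it again before picking it up.
- **Lid on:** It slid back in its grooves without any noticeable force. It settled within 0.1 mm of its expected closed height, and its end is behind the stop lip.
- **Collar:** I turned it until it met its end stop. The last picture shows it within about 0.002 rad of the locked position, with the tongue over the lid.

In the last pictures the label roll, tape roll and pen pot were where they started, to within a few millimetres. The gripper was clear of everything. The networks' only reports of cartons in that last picture were low-confidence false ones, on the case and the label roll. No check failed. My first estimate of the case position was off because the arm was still settling, so I measured it again before touching the lid.

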